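Roll down a sign strip on a sprung press and park the roller on the pointer

ROBOT

A 7-joint arm with a two-finger parallel gripper is mounted at the origin on a cart in front of the work surface, level with it; the furniture and walls round the work are solid. World frame = base frame: x ahead of the robot, y to its left, z up, the work surface at z = 0. Lengths are in m, angles in degrees, forces in N, time in s.
With the tool pointing down it reaches from about 0.4 to 0.925 m from the base axis. Payload 5.6 kg.
Tool frame: the origin (TCP) lies between the finger pads; the fingertips stand 22 mm ahead of it and the grasp point (between the pads) lies 3 mm ahead of it; z points along the fingers, y is the line along which they close (so a half turn about z gives the same grasp; the last joint's range is limited). The gripper opens to 85 mm and grips with 20 to 120 N. Pads are 22 mm wide; open, the fingers measure 114 mm over their backs; the gripper's body (76 mm by 85 mm) begins 54 mm behind the grasp point. The pads swing forward as they close: fully open they stand 13 mm farther back than shut.
Start: joints at [72.365, 26.786, -0.665, 91.828, 0.344, 61.387, -3.226], TCP at [0.17, -0.627, 0.253] pointing down, gripper open.
Joint ranges: [-144.91, 144.91], [-17.63, 115.5], [-89.93, 88.59], [15.96, 139.68], [-74.01, 254.01], [8.47, 105.57], [-167.45, 167.45]. Speed limits (degrees/s): [147.25, 147.25, 180, 180, 180, 180, 180].

INTERFACE

Orientations are given as a 3x3 rotation matrix whose columns are the frame's x, y, z axes.
In Python, from workcell import monitor, read_camera, get_calibration, r gives the robot as it stands.
- The arm moves only by the tool move_arm, never from a script. Its argument "increments" is a list of rows, each an object of numbers: "dx", "dy", "dz": the shift along the world's x, y, z each as a share of 0.5 m, from -1 to 1; "rx", "ry", "rz": the turn, a rotation vector about the world's x, y, z each as a share of 30 degrees, from -1 to 1; "fingers": the opening, from 0 (shut) to 1 (fully open). In form: [{"dx": .., "dy": .., "dz": .., "rx": .., "ry": .., "rz": .., "fingers": ..}, ...]. A call has exactly 8 rows; each row is the pose to reach, as a shift and turn from the pose commanded when the call began; what a row does not reach only later rows make up. A row lasts 1/8 s, in which the tool goes at most 62.5 mm and 10.7 degrees, less where a joint would pass 70% of its speed; a pose out of reach is approached as far as the arm can. A call with a number of a shift or a turn outside -1 to 1 is refused whole. A call with a gripper value outside its range is refused whole. The fingers move at their own pace and stop on an object; "force" is the grip in N (left out, the last holds). Time passes only in rows, so rows that repeat a pose let the fingers close, or fill a call up. It gives the time, the measured TCP pose, the force, the opening and the grip force at its end, in the units of the state.
- monitor.get_obs(): the state, without advancing time (a new reading comes with each control period).
- read_camera(name): name is "scene" or "side" or "wrist"; returns the picture (400x640x3 uint8, red, green, blue); there is no depth.
- get_calibration(name): a dict with "fx", "fy", "cx", "cy" (pixels), "R" (3x3) and "t" (3): a world point X has camera coordinates R X + t. Camera axes: x right, y down, z forward; pixel columns grow to the right and rows downward; lengths in m; the calibration is good to about 2 mm. A picture is of the moment at which its call begins: read the wrist's pose just before it. get_calibration takes no time and is no camera call; for the wrist camera it gives the pose at the moment of the call.
- r.close_job(): hands the job in; it is judged then, once.
The state is a dict: "time_s": time; "qpos": joint angles; "joint_vel": joint speeds; "joint_efforts": joint torques, N m; "tool_pos": TCP position; "orientation": TCP orientation; "contact_force": force on the tool from outside, world axes, zero at the start; "wrist_torque": the same for the moment, N m; "opening": finger opening in m; "grasp_force": force on a finger pad.
Only numpy, scipy, OpenCV 4.12 (cv2) and the standard library are available. Lean on these libraries where they do the work, as an engineer would, in place of code of your own. Each camera call takes 0.05 s, during which the arm holds its last target. There are 200 camera calls.

TASK

Take the wooden pressing board by its grip and, with its flat underside bearing on the black roller, roll the roller over the blue sign strip along the sprung bed of the press until its axis is level with the red pointer, still square across the press. Bear down with a steady weight of about one kilogram (10 N) all the while the roller crosses the strip, staying within about half a kilogram of that; at no time press harder, and never touch the roller with the fingers. Then lift the board off so that the roller stays at rest at the pointer, lay the board flat on the desk and let go, leaving the ink pad, the bracelet and the tape roll where they are.

Things in the scene. Friction and masses are not known exactly. Their poses are not given: they have to be found in the camera images.
- press: Grey fixed press, 150 (x) x 270 (y) mm, rails 36 mm high, end fences 46 mm. Origin: centre of underside; its y axis is the rolling direction. Its white bed, 124 mm wide, top 40 mm up, spans y -112 to +116 mm, hinged across at y = +110 mm, sprung up against a stop: level under the roller alone. Soft at the free end, several times stiffer near the hinge: its sinking does not tell the force.
- strip_mid (a point): Middle of the flush blue sign strip with silver border on the bed, 70 (x) x 85 (y) mm: it runs 42.5 mm either way from this point along the press's y axis. The point is fixed in the press, 40 mm above the desk (bed top when unloaded); axes as the press's.
- mark: Red pointer clip with a white line, 18 x 16 mm, on the near (-x) side rail of the press, its top 40 mm above the desk. Origin on the line, 4 mm below the top; axes as the press's. The roller's axis has to stop level with it along the press's y axis. It lies beyond the strip, towards the hinge.
- roller: Black rubber roller, loose cylinder, 50 mm diameter, 100 mm long, steel end faces, about 0.22 kg. Origin at its centre; its x axis is the cylinder's axis, lying across the press. At the start it rests on the bed before the strip, at the free end (-y of the press). Under a board moving without slip it advances half as far as the board.
- board: Wooden pressing board, loose, 0.16 kg: flat plate 64 (x) x 180 (y) x 12 mm with a dark upright grip block in its middle, 30 (x) x 56 (y) mm, reaching from 12 to 63 mm above the underside. Origin at the centre of the underside, z up through the grip. It lies flat on the desk to the right (-y) of the press.
- ink_pad: Red ink pad box, 54 x 84 x 17 mm, loose bystander. Origin at the centre of its underside.
- bracelet: Brown bead bracelet, 67 x 71 x 12 mm, loose bystander. Origin at the centre of its underside.
- tape_roll: Roll of brown tape lying flat, 96 x 95 x 48 mm, loose bystander. Origin at the centre of its underside.
Mind the look-alikes: they are no part of the job. Several things have the shape of the roller; the one meant has the colours described above.

How it is judged:
By the outcome, as a careful person would: the job done as asked, in the order asked, and still so for the second after the job is handed in, with the robot touching nothing.
It also fails if it takes over 72 s, if anything falls off the work surface, if the arm or the gripper's body presses on something with over 40 N, if the wrist force passes 120 N, or if a joint passes its speed limit or range.

## Working session

There is one attempt and no reset: what is moved stays moved. The work goes in short steps, Python scripts to look and compute and a tool call to move; the robot and the scene stay as the last step left them, time stands still between calls to the robot, and variables do not carry over. Pictures are saved under pics/ and viewed, at most 10 in all, crops included, and the job is handed in when it is done.

Besides the shell and the picture viewer there is one more tool, called as name([rows], argument=value, ...), one row to a line, values as JSON. move_arm: Moves the arm, as the interface text tells. Its arguments: {"type":"object","properties":{"increments":{"type":"array"},"force":{"type":"number"}},"required":["increments"]}

```bash
ls; mkdir -p pics
cat > h.py <<'E'
import numpy as np, cv2
from workcell import monitor, read_camera, get_calibration, r
def save(n,im): cv2.imwrite('pics/'+n,cv2.cvtColor(im,cv2.COLOR_RGB2BGR))
def ray(c,u,v,z):
    d=np.array([(u-c['cx'])/c['fx'],(v-c['cy'])/c['fy'],1.]); R=np.array(c['R']);t=np.array(c['t'])
    o=-R.T@t; d=R.T@d
    return o+d*(z-o[2])/d[2]
def proj(c,X):
    p=np.array(c['R'])@np.array(X)+np.array(c['t']); return c['fx']*p[0]/p[2]+c['cx'],c['fy']*p[1]/p[2]+c['cy']
E
python3 - <<'E'
from h import *
for n in ('scene','side'):
    c=get_calibration(n); im=read_camera(n); np.save(n+'.npy',im); save(n+'0.png',im)
    R=np.array(c['R']); print(n,c['fx'],c['cx'],c['cy'],-R.T@np.array(c['t']),R[2])
o=monitor.get_obs(); print(o)
E
```

```text
pics
scene 403.7495643394879 318.7002469281016 192.27702535965426 [ 0.07440645 -1.36553742  0.72846655] [ 0.28008984  0.84761821 -0.45065847]
side 384.9864098518526 315.9231585568504 203.3190100603115 [0.23586372 0.66426736 0.82200844] [ 0.22087915 -0.69410115 -0.68515399]
{'time_s': 0.1, 'qpos': array([72.36649571, 26.83326484, -0.66220238, 91.87491639,  0.34291694,
       61.38765858, -3.22613841]), 'joint_vel': array([ 0.04098553, -0.08767038,  0.07309466, -0.20772446,  0.06664951,
        0.05376806,  0.04323152]), 'joint_efforts': array([ 7.91571165e-04, -5.33518624e+01,  2.14983331e-02, -2.51968074e+01,
        1.15097911e-02,  4.25873412e-03,  4.80653239e-05]), 'tool_pos': array([ 0.16988641, -0.62692332,  0.25241263]), 'orientation': array([[ 9.65185667e-01,  2.61565153e-01, -5.47658937e-04],
       [ 2.61565696e-01, -9.65184439e-01,  1.54446251e-03],
       [-1.24614313e-04, -1.63394187e-03, -9.99998657e-01]]), 'contact_force': array([-0.29315218, -0.75431429, -0.64450363]), 'wrist_torque': array([ 0.01704247, -0.00960137, -0.0119918 ]), 'grasp_force': 0.0, 'opening': 0.08577428338696162}
```

View pics/scene0.png

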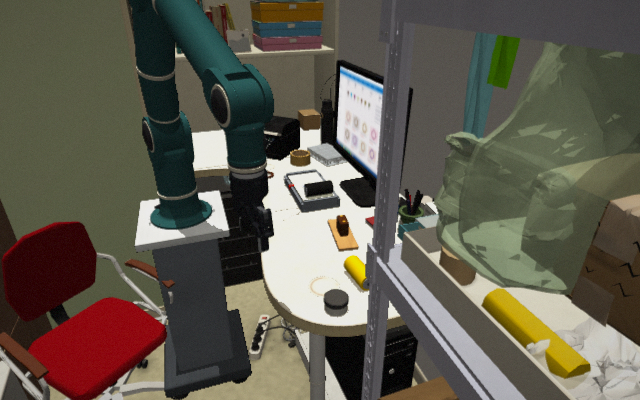

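View pics/side0.png

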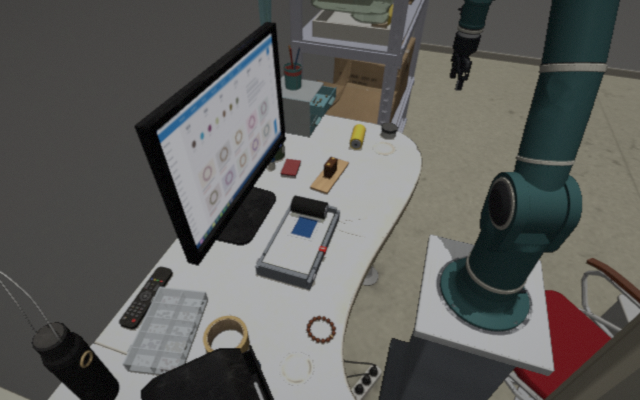

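Run:
```python
from h import *
im=np.load('side.npy'); a=cv2.resize(im[145:290,245:360],None,fx=4,fy=4,interpolation=cv2.INTER_CUBIC)
b=cv2.resize(np.load('scene.npy')[160:255,270:365],None,fx=3.4,fy=4,interpolation=cv2.INTER_CUBIC)
H=580;o=np.zeros((H,a.shape[1]+b.shape[1],3),np.uint8);o[:a.shape[0],:a.shape[1]]=a;o[:b.shape[0],a.shape[1]:]=b
print(o.shape);save('c1.png',o)
hsv=cv2.cvtColor(im,cv2.COLOR_RGB2HSV)
c=get_calibration('side')
def comps(n,lo,hi,z):
    m=cv2.inRange(hsv,lo,hi);k,l,s,ce=cv2.connectedComponentsWithStats(m)
    for i in range(1,k):
        if s[i][4]>=8:
            rc=cv2.minAreaRect(np.argwhere(l==i)[:,::-1].astype(np.float32))
            print(n,s[i].tolist(),ce[i].round(1),ray(c,*ce[i],z).round(4))
comps('blue',(100,150,50),(125,255,255),.04)
comps('red',(0,180,100),(4,255,255),.04)
comps('wood',(10,90,120),(20,255,255),.012)
```

```text
(580, 783, 3)
blue [239, 38, 33, 31, 122] [254.4  53.8] [ 1.1242 -1.0677  0.04  ]
blue [158, 68, 80, 74, 439] [193.5 107.8] [ 1.1252 -0.497   0.04  ]
blue [234, 158, 30, 40, 52] [247.8 178. ] [ 0.7297 -0.1689  0.04  ]
blue [293, 218, 23, 19, 278] [304.3 226.7] [ 0.4888 -0.027   0.04  ]
red [320, 249, 6, 3, 8] [322.8 250. ] [0.4148 0.0361 0.04  ]
wood [369, 93, 11, 12, 64] [374.8  97.5] [ 0.4658 -0.8786  0.012 ]
wood [311, 160, 37, 32, 385] [328.8 178.1] [ 0.4951 -0.2857  0.012 ]
wood [204, 316, 44, 36, 239] [225.8 331.6] [0.5567 0.3119 0.012 ]
wood [81, 355, 3, 6, 9] [ 82.1 357.9] [0.8179 0.4642 0.012 ]
```

View pics/c1.png

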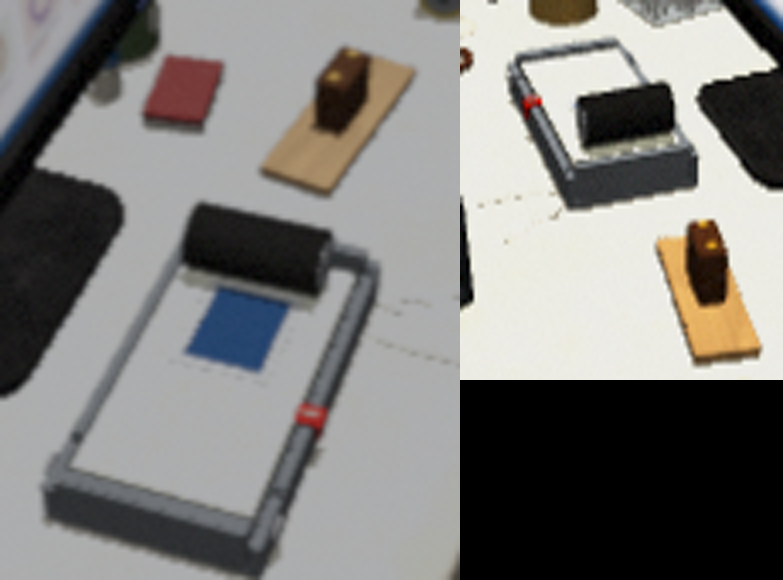

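Run:
```python
from h import *
c=get_calibration('side')
f=lambda u,v,z:ray(c,245+u/4,145+v/4,z)[:2].round(4)
print('board corners',f(262,172,.006),f(328,192,.006),f(414,70,.012))
print('press corners: fence right end',f(250,535,.046),'left',f(50,490,.046),'far right',f(372,258,.036+.01))
print('strip', *[f(u,v,.04) for u,v in((222,292),(288,305),(261,370),(186,350))])
w=get_calibration('wrist');R=np.array(w['R']);print('wristcam',-R.T@np.array(w['t']),R[2],w['fx'])
```

```text
board corners [ 0.5382 -0.2252] [ 0.4806 -0.2195] [ 0.4551 -0.3892]
press corners: fence right end [0.4213 0.1392] left [0.5504 0.1474] far right [ 0.4174 -0.1179]
strip [ 0.5103 -0.0557] [ 0.4619 -0.0588] [0.4601 0.0053] [0.5146 0.0047]
wristcam [ 0.2352623  -0.609117    0.37242719] [-0.25644608 -0.06778173 -0.96417895] 339.54477396307146
```

move_arm([
  {"dx": 0.08, "dy": 0.08, "dz": 0.06},
  {"dx": 0.16, "dy": 0.18, "dz": 0.12},
  {"dx": 0.24, "dy": 0.28, "dz": 0.18},
  {"dx": 0.32, "dy": 0.38, "dz": 0.22},
  {"dx": 0.4, "dy": 0.48, "dz": 0.24},
  {"dx": 0.48, "dy": 0.56, "dz": 0.24},
  {"dx": 0.54, "dy": 0.62, "dz": 0.24},
  {"dx": 0.54, "dy": 0.62, "dz": 0.24},
])

```text
invalid input
```

move_arm([
  {"dx": 0.08, "dy": 0.08, "dz": 0.06, "rx": 0, "ry": 0, "rz": 0, "fingers": 1},
  {"dx": 0.16, "dy": 0.18, "dz": 0.12, "rx": 0, "ry": 0, "rz": 0, "fingers": 1},
  {"dx": 0.24, "dy": 0.28, "dz": 0.18, "rx": 0, "ry": 0, "rz": 0, "fingers": 1},
  {"dx": 0.32, "dy": 0.38, "dz": 0.22, "rx": 0, "ry": 0, "rz": 0, "fingers": 1},
  {"dx": 0.4, "dy": 0.48, "dz": 0.24, "rx": 0, "ry": 0, "rz": 0, "fingers": 1},
  {"dx": 0.48, "dy": 0.56, "dz": 0.24, "rx": 0, "ry": 0, "rz": 0, "fingers": 1},
  {"dx": 0.54, "dy": 0.62, "dz": 0.24, "rx": 0, "ry": 0, "rz": 0, "fingers": 1},
  {"dx": 0.54, "dy": 0.62, "dz": 0.24, "rx": 0, "ry": 0, "rz": 0, "fingers": 1},
], force=60)

```text
time_s: 1.1
tool_pos: [0.4435, -0.3123, 0.3732]
orientation: [[0.963, 0.271, 0.001], [0.271, -0.963, 0.002], [0.002, -0.001, -1.0]]
contact_force: [-1.5, -2.4, -0.8]
opening: 0.0849
grasp_force: 0.0
```

Run:
```python
from h import *
c=get_calibration('wrist'); im=read_camera('wrist'); np.save('w1.npy',im); np.save('w1c.npy',c); save('w1.png',im); print(monitor.get_obs()['qpos'].round(1))
```

```text
[ 43.4  11.3 -13.2  97.8   2.7  71.3 -45. ]
```

View pics/w1.png

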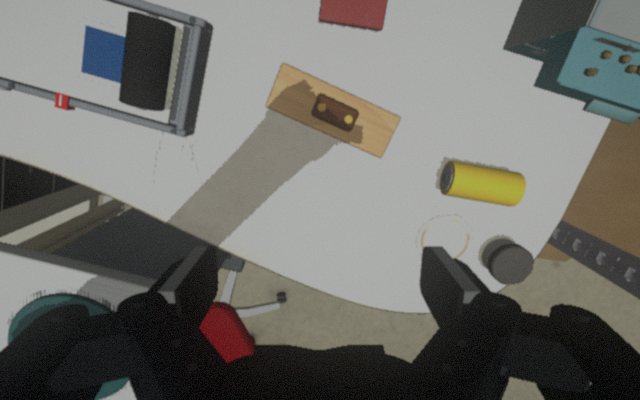

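The wrist view shows the board (corners about 283,64; 400,117; 382,157; 267,106; grip 335,112). It also shows the black roller in the press (148,60), the strip (103,53) and the red pointer (63,101). The look-alikes are the yellow cylinder (482,184), the dark puck (507,258) and the black bottle (side 75,360). The black roller on the bed is the one wanted.

Run:
```python
from h import *
c=np.load('w1c.npy',allow_pickle=True).item(); im=np.load('w1.npy')
f=lambda u,v,z:ray(c,u,v,z)[:2].round(4)
B=[f(283,64,.012),f(400,117,.012),f(382,157,.012),f(267,106,.012)]
print('board',B,np.mean(B,0), 'dir',np.degrees(np.arctan2(*( (B[0]+B[3]-B[1]-B[2])[::-1]))))
G=[f(320,93,.063),f(359,109,.063),f(351,131,.063),f(312,116,.063)];print('grip',np.mean(G,0))
print('press frame: fence corners',f(212,22,.046),f(185,135,.046),'rail far pts',f(0,80,.036),f(180,125,.036))
hsv=cv2.cvtColor(im,cv2.COLOR_RGB2HSV)
m=cv2.inRange(hsv,(100,150,50),(125,255,255));m[:,150:]=0;m[110:]=0
p=np.argwhere(m)[:,::-1].astype(np.float32);W=np.array([ray(c,u,v,.04)[:2] for u,v in p]);print('strip',W.min(0),W.max(0),cv2.minAreaRect(W.astype(np.float32)*1000))
m=cv2.inRange(hsv,(0,170,90),(5,255,255))|cv2.inRange(hsv,(175,170,90),(180,255,255));m[:,100:]=0;m[130:]=0;m[:80]=0
p=np.argwhere(m)[:,::-1].astype(np.float32);W=np.array([ray(c,u,v,.04)[:2] for u,v in p]);print('mark',len(p),W.min(0),W.max(0))
m=(im.max(2)<60).astype(np.uint8);m[:,185:]=0;m[:5]=0;m[125:]=0;k,l,s,ce=cv2.connectedComponentsWithStats(m)
i=1+s[1:,4].argmax();W=np.array([ray(c,u,v,.065)[:2] for u,v in np.argwhere(l==i)[:,::-1]]);print('roller',s[i],cv2.minAreaRect(W.astype(np.float32)*1000))
cm=-np.array(c['R']).T@np.array(c['t']);print(cm)
```

```text
board [array([ 0.5414, -0.2343]), array([ 0.5186, -0.407 ]), array([ 0.459 , -0.4008]), array([ 0.4829, -0.2265])] [ 0.500475 -0.31715 ] dir 82.3350670383233
grip [ 0.501175 -0.316775]
press frame: fence corners [ 0.5618 -0.1449] [ 0.42   -0.1368] rail far pts [0.4226 0.1069] [ 0.4292 -0.1247]
strip [ 0.46389489 -0.04300973] [0.51552497 0.00284588] ((489.6646728515625, -20.078262329101562), (51.62333297729492, 45.85453414916992), 0.1518729031085968)
mark 68 [0.41132529 0.0194869 ] [0.42628748 0.03359868]
roller [ 120   13   55   97 4113] ((494.0864562988281, -84.73973846435547), (102.87332153320312, 53.8176155090332), 0.7601435780525208)
[ 0.50848569 -0.29393533  0.49333159]
```

move_arm([
  {"dx": 0.0, "dy": 0.1, "dz": 0, "rx": 0, "ry": 0, "rz": -0.1, "fingers": 1},
  {"dx": 0.01, "dy": 0.2, "dz": 0, "rx": 0, "ry": 0, "rz": -0.2, "fingers": 1},
  {"dx": 0.02, "dy": 0.3, "dz": 0, "rx": 0, "ry": 0, "rz": -0.3, "fingers": 1},
  {"dx": 0.03, "dy": 0.4, "dz": 0, "rx": 0, "ry": 0, "rz": -0.4, "fingers": 1},
  {"dx": 0.04, "dy": 0.48, "dz": 0, "rx": 0, "ry": 0, "rz": -0.5, "fingers": 1},
  {"dx": 0.04, "dy": 0.52, "dz": 0, "rx": 0, "ry": 0, "rz": -0.52, "fingers": 1},
  {"dx": 0.04, "dy": 0.52, "dz": 0, "rx": 0, "ry": 0, "rz": -0.52, "fingers": 1},
  {"dx": 0.04, "dy": 0.52, "dz": 0, "rx": 0, "ry": 0, "rz": -0.52, "fingers": 1},
])

```text
time_s: 2.15
tool_pos: [0.4598, -0.0595, 0.3731]
orientation: [[1.0, -0.01, -0.0], [-0.01, -1.0, -0.001], [-0.0, 0.001, -1.0]]
contact_force: [-0.1, 0.2, 0.1]
opening: 0.0853
grasp_force: 0.0
```

Run:
```python
from h import *
c=get_calibration('wrist'); im=read_camera('wrist'); np.save('w2.npy',im); np.save('w2c.npy',c); 
save('w2.png',cv2.resize(im[:240],(800,300),interpolation=cv2.INTER_CUBIC) if 0 else im); print(monitor.get_obs()['qpos'].round(1))
```

```text
[ 26.6   3.6 -24.3 106.7   1.6  70.1 -88.8]
```

View pics/w2.png

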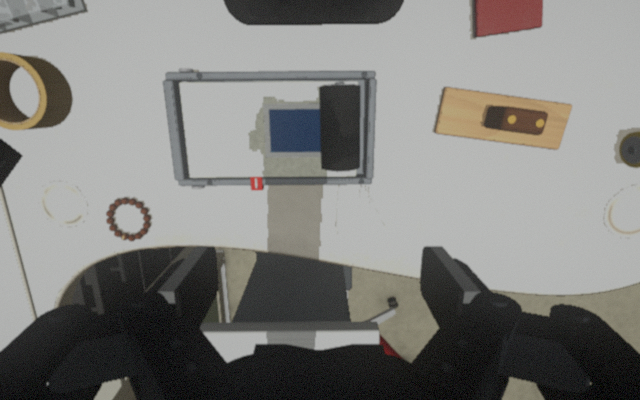

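Run:
```python
from h import *
c=np.load('w2c.npy',allow_pickle=True).item(); im=np.load('w2.npy'); g=im.astype(int)
hsv=cv2.cvtColor(im,cv2.COLOR_RGB2HSV)
def rect(n,m,z):
    k,l,s,ce=cv2.connectedComponentsWithStats(m.astype(np.uint8)); i=1+s[1:,4].argmax()
    W=np.array([ray(c,u,v,z)[:2] for u,v in np.argwhere(l==i)[:,::-1]],np.float32)*1000
    print(n,s[i].tolist(),cv2.minAreaRect(W),'ext',np.percentile(W,[1,99],axis=0).round(1).tolist())
def win(m,u0,u1,v0,v1):
    o=np.zeros(m.shape,np.uint8);o[v0:v1,u0:u1]=m[v0:v1,u0:u1]>0;return o
rect('blue',win(cv2.inRange(hsv,(100,150,30),(130,255,255)),240,330,90,170),.04)
rect('mark',win((g[...,0]>120)&(g[...,1]<70),245,270,172,195),.04)
rect('roller',win(g.max(2)<50,310,364,78,176),.072)
rect('board',win(cv2.inRange(hsv,(8,60,40),(25,255,255)),425,580,80,155),.012)
# grey frame: lower rail edges, sub-pixel by column transitions
gray=cv2.cvtColor(im,cv2.COLOR_RGB2GRAY).astype(int)
pts=[]
for u in list(range(210,245,5))+list(range(330,360,5)):
    col=gray[172:192,u]; d=np.where(col<150)[0]
    if len(d): pts.append((u,172+d.min(),172+d.max()))
print(pts)
pt=[]
for u in range(205,360,12):
    d=np.where(gray[64:90,u]<150)[0]; pt.append((u,64+d.min(),64+d.max()) if len(d) else u)
print(pt)
print('white line',g[176:190,250:265,1].tolist()[4:10])
for v in (90,110,130,150,170):
    L=np.where(gray[v,155:200]<150)[0]+155;Rr=np.where(gray[v,362:385]<150)[0]+362;print(v,L.min(),L.max(),Rr.min(),Rr.max())
```

```text
Traceback (most recent call last):
ValueError: attempt to get argmax of an empty sequence
```

```bash
cat > m.py <<'E'
from h import *
c=np.load('w2c.npy',allow_pickle=True).item(); im=np.load('w2.npy'); g=im.astype(int)
hsv=cv2.cvtColor(im,cv2.COLOR_RGB2HSV)
def rect(n,m,z):
    k,l,s,ce=cv2.connectedComponentsWithStats(m.astype(np.uint8))
    if k<2: print(n,'none'); return
    i=1+s[1:,4].argmax()
    W=np.array([ray(c,u,v,z)[:2] for u,v in np.argwhere(l==i)[:,::-1]],np.float32)*1000
    print(n,s[i].tolist(),cv2.minAreaRect(W),'ext',np.percentile(W,[1,99],axis=0).round(1).tolist())
def win(m,u0,u1,v0,v1):
    o=np.zeros(m.shape,np.uint8);o[v0:v1,u0:u1]=m[v0:v1,u0:u1]>0;return o
E
python3 - <<'E'
from m import *
print(g[130,290],g[183,254],g[183,257],g[120,340],g[120,460])
rect('blue',win(g[...,2]-g[...,0]>30,240,330,90,170),.04)
rect('mark',win((g[...,0]-g[...,1]>60),245,270,172,195),.04)
rect('roller',win(g.max(2)<50,310,364,78,176),.072)
rect('board',win(g[...,0]-g[...,2]>50,425,580,80,155),.012)
gray=cv2.cvtColor(im,cv2.COLOR_RGB2GRAY).astype(int)
def ed(a,lo):
    d=np.where(a<150)[0]; return (lo+d.min(),lo+d.max()) if len(d) else None
print('low',[(u,ed(gray[172:192,u],172)) for u in list(range(205,245,8))+list(range(330,375,8))])
print('up',[(u,ed(gray[64:90,u],64)) for u in range(205,330,15)])
print('white line\n',g[178:190,250:265,1])
for v in (90,110,130,150,170): print(v,ed(gray[v,155:200],155),ed(gray[v,362:385],362))
E
```

```text
[40 58 83] [182 108 104] [179 128 124] [52 51 53] [180 154 113]
blue [270, 110, 50, 42, 1992] ((489.2662353515625, -27.781841278076172), (64.12722778320312, 53.24357604980469), 89.44140625) ext [[463.9, -59.8], [515.7, 3.4]]
mark [250, 177, 13, 13, 113] ((419.14666748046875, 27.18936538696289), (15.969212532043457, 16.922636032104492), 89.43598937988281) ext [[410.6, 19.4], [427.7, 35.0]]
roller [321, 91, 38, 78, 1447] ((492.06854248046875, -84.55369567871094), (93.12789154052734, 45.93286895751953), 1.2022489309310913) ext [[447.9, -107.6], [532.6, -62.2]]
board [436, 88, 135, 61, 4325] ((500.8848571777344, -314.17120361328125), (177.118408203125, 60.762516021728516), 81.95716857910156) ext [[463.6, -401.3], [538.2, -227.3]]
low [(205, (np.int64(178), np.int64(185))), (213, (np.int64(178), np.int64(185))), (221, (np.int64(177), np.int64(184))), (229, (np.int64(177), np.int64(184))), (237, (np.int64(177), np.int64(184))), (330, (np.int64(177), np.int64(184))), (338, (np.int64(177), np.int64(185))), (346, (np.int64(176), np.int64(184))), (354, (np.int64(176), np.int64(183))), (362, (n
[... 804 characters left out ...]
80  63  69 108 165 175 133  82  69  65  65  83 108 124]
 [127  91  67  72 102 158 171 137  81  71  68  66  70 102 144]
 [154 103  71  67  94 147 169 129  79  66  70  59  56 101 163]
 [161 114  74  66  84 136 155 116  74  66  68  65  55 107 168]
 [160 118  77  63  76 100 116  96  71  68  64  65  77 131 169]
 [169 132  97  90  90  96 101  96  89  92  92  96 116 154 179]]
90 (np.int64(164), np.int64(179)) (np.int64(362), np.int64(376))
110 (np.int64(166), np.int64(181)) (np.int64(362), np.int64(375))
130 (np.int64(169), np.int64(184)) (np.int64(362), np.int64(374))
150 (np.int64(171), np.int64(186)) (np.int64(362), np.int64(373))
170 (np.int64(174), np.int64(188)) (np.int64(362), np.int64(373))
```

Run:
```python
from m import *
P=lambda u,v,z:ray(c,u,v,z)[:2]
print('mark line',P(255.5,183.5,.04))
def line(pts,z):
    W=np.array([P(u,v,z) for u,v in pts]); k=np.polyfit(W[:,1],W[:,0],1); return k, np.degrees(np.arctan(k[0])), W[[0,-1]].round(4)
gray=cv2.GaussianBlur(cv2.cvtColor(im,cv2.COLOR_RGB2GRAY),(3,3),0).astype(float)
def cross(a,lo,up):  # subpixel 150 crossing, a goes bright->dark if not up
    for i in range(len(a)-1):
        if (a[i]-140)*(a[i+1]-140)<0 and (a[i+1]>a[i])==up: return lo+i+(140-a[i])/(a[i+1]-a[i])
up=[(u,cross(gray[64:78,u],64,False)) for u in range(205,365,5)]
lo=[(u,cross(gray[178:192,u],178,True)) for u in list(range(208,240,4))+list(range(325,356,4))]
iu=[(u,cross(gray[74:88,u],74,True)) for u in range(205,315,5)]
for n,q,z in(('up outer',up,.036),('lo outer',lo,.036),('up inner',iu,.036)):
    q=[t for t in q if t[1]]; print(n,line(q,z))
# fence outer corner midpoint
for n,u0,u1,upf in(('L outer',160,178,False),('R outer',366,384,True)):
    W=np.array([P(cross(gray[v,u0:u1],u0,upf),v,.046) for v in range(90,172,4) if cross(gray[v,u0:u1],u0,upf)]);k=np.polyfit(W[:,0],W[:,1],1);print(n,k,np.degrees(np.arctan(k[0])),np.polyval(k,.49))
# roller sides edges
for n,u0,u1,upf in(('roller L',312,330,False),('roller R',350,364,True)):
    q=[(v,cross(gray[v,u0:u1]+60,u0,upf)) for v in range(92,166,3)]
    q=[t for t in q if t[1]];print(n,q[::4]); W=np.array([P(u,v,.065) for v,u in q])
    if len(W)>3: k=np.polyfit(W[:,0],W[:,1],1);print(np.degrees(np.arctan(k[0])),np.polyval(k,.49))
print('cam',-np.array(c['R']).T@np.array(c['t']))
```

```text
mark line [0.41848991 0.02797351]
up outer (array([0.00135302, 0.56371887]), np.float64(0.07752250983390686), array([[ 0.5642,  0.0842],
       [ 0.5634, -0.1126]]))
lo outer (array([0.00500844, 0.41649475]), np.float64(0.28695980574178254), array([[ 0.4159,  0.0947],
       [ 0.4162, -0.0952]]))
up inner (array([-0.00190007,  0.55224349]), np.float64(-0.10886564135695986), array([[ 0.5522,  0.0854],
       [ 0.5521, -0.0489]]))
L outer [0.00257417 0.13359476] 0.1474890015834342 0.13485610983940952
R outer [-0.00105995 -0.13066222] -0.06073059853704162 -0.13118159598413778
roller L [(92, np.float64(319.7027027027027)), (104, np.float64(319.6)), (161, np.float64(321.14285714285717))]
0.8019633653190081 -0.0615218072302787
roller R [(92, np.float64(359.39285714285717)), (104, np.float64(359.35714285714283)), (116, np.float64(359.3448275862069)), (128, np.float64(359.05882352941177)), (140, np.float64(359.11764705882354)), (152, np.float64(359.06060606060606)), (164, np.float64(358.875))]
0.842087396074716 -0.10975628551432925
cam [ 0.52748314 -0.05963801  0.49307327]
```

move_arm([
  {"dx": 0.01, "dy": -0.08, "dz": -0.06, "rx": 0, "ry": 0, "rz": -0.03, "fingers": 1},
  {"dx": 0.02, "dy": -0.18, "dz": -0.14, "rx": 0, "ry": 0, "rz": -0.08, "fingers": 1},
  {"dx": 0.04, "dy": -0.28, "dz": -0.24, "rx": 0, "ry": 0, "rz": -0.13, "fingers": 1},
  {"dx": 0.06, "dy": -0.38, "dz": -0.34, "rx": 0, "ry": 0, "rz": -0.18, "fingers": 1},
  {"dx": 0.07, "dy": -0.46, "dz": -0.43, "rx": 0, "ry": 0, "rz": -0.22, "fingers": 1},
  {"dx": 0.08, "dy": -0.515, "dz": -0.5, "rx": 0, "ry": 0, "rz": -0.24, "fingers": 1},
  {"dx": 0.08, "dy": -0.515, "dz": -0.5, "rx": 0, "ry": 0, "rz": -0.24, "fingers": 1},
  {"dx": 0.08, "dy": -0.515, "dz": -0.5, "rx": 0, "ry": 0, "rz": -0.24, "fingers": 1},
])

```text
time_s: 3.2
tool_pos: [0.4999, -0.3152, 0.1234]
orientation: [[0.991, -0.134, -0.0], [-0.134, -0.991, 0.0], [-0.0, -0.0, -1.0]]
contact_force: [0.6, 1.0, 0.1]
opening: 0.0857
grasp_force: 0.0
```

Run:
```python
from h import *
o=monitor.get_obs();print(o['tool_pos'],o['qpos'].round(1))
c=get_calibration('wrist'); im=read_camera('wrist'); np.save('w3.npy',im); np.save('w3c.npy',c); save('w3.png',im)
g=im.astype(int)
```

```text
[ 0.49989996 -0.31516637  0.12337882] [ 38.5  31.2 -12.4 105.2   9.1  44.6 -76.3]
```

View pics/w3.png

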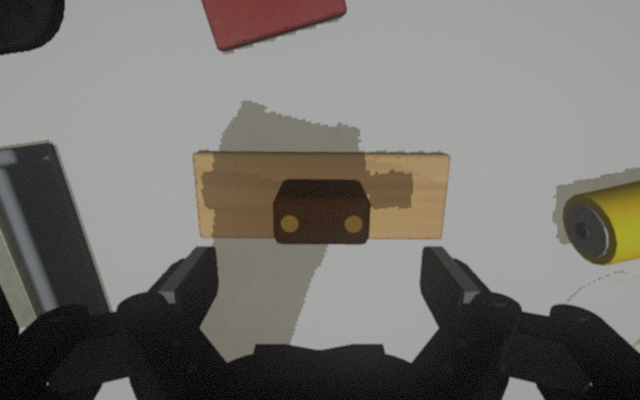

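Run:
```python
from h import *
c=np.load('w3c.npy',allow_pickle=True).item()
for u,v,z in((289,224,.063),(353,224,.063),(194,153,.012),(450,153,.012),(444,238,.012),(201,238,.012),(274,205,.063),(370,205,.063),(276,243,.063),(368,243,.063),(285,180,.063)): print(u,v,ray(c,u,v,z).round(4))
print(proj(c,[.5,-.3155,.063]),proj(c,[.5,-.3155,.012]))
```

```text
289 224 [ 0.5026 -0.298   0.063 ]
353 224 [ 0.4978 -0.3338  0.063 ]
194 153 [ 0.544  -0.2344  0.012 ]
450 153 [ 0.5207 -0.408   0.012 ]
444 238 [ 0.4585 -0.4016  0.012 ]
201 238 [ 0.4822 -0.2251  0.012 ]
274 205 [ 0.5148 -0.2915  0.063 ]
370 205 [ 0.5077 -0.3444  0.063 ]
276 243 [ 0.4921 -0.2888  0.063 ]
368 243 [ 0.4851 -0.3411  0.063 ]
285 180 [ 0.528  -0.2998  0.063 ]
(np.float64(320.28266542092797), np.float64(224.38047423451675)) (np.float64(319.9992063567595), np.float64(199.11719770361563))
```

move_arm([
  {"dx": 0, "dy": -0.001, "dz": -0.03, "rx": 0, "ry": 0, "rz": 0, "fingers": 1},
  {"dx": 0.001, "dy": -0.001, "dz": -0.07, "rx": 0, "ry": 0, "rz": 0, "fingers": 1},
  {"dx": 0.001, "dy": -0.001, "dz": -0.12, "rx": 0, "ry": 0, "rz": 0, "fingers": 1},
  {"dx": 0.001, "dy": -0.001, "dz": -0.155, "rx": 0, "ry": 0, "rz": 0, "fingers": 1},
  {"dx": 0.001, "dy": -0.001, "dz": -0.166, "rx": 0, "ry": 0, "rz": 0, "fingers": 1},
  {"dx": 0.001, "dy": -0.001, "dz": -0.166, "rx": 0, "ry": 0, "rz": 0, "fingers": 1},
  {"dx": 0.001, "dy": -0.001, "dz": -0.166, "rx": 0, "ry": 0, "rz": 0, "fingers": 0.4},
  {"dx": 0.001, "dy": -0.001, "dz": -0.166, "rx": 0, "ry": 0, "rz": 0, "fingers": 0.4},
], force=80)

```text
time_s: 4.25
tool_pos: [0.5014, -0.316, 0.0416]
orientation: [[0.991, -0.133, 0.002], [-0.133, -0.991, -0.001], [0.002, 0.001, -1.0]]
contact_force: [3.8, -1.5, -1.3]
opening: 0.0551
grasp_force: 84.4
```

move_arm([
  {"dx": 0, "dy": 0, "dz": 0, "rx": 0, "ry": 0, "rz": 0, "fingers": 0.3},
  {"dx": 0, "dy": 0, "dz": 0, "rx": 0, "ry": 0, "rz": 0, "fingers": 0.3},
  {"dx": 0, "dy": 0, "dz": 0, "rx": 0, "ry": 0, "rz": 0, "fingers": 0.3},
  {"dx": 0, "dy": 0, "dz": 0, "rx": 0, "ry": 0, "rz": 0, "fingers": 0.3},
  {"dx": 0, "dy": 0, "dz": 0.0, "rx": 0, "ry": 0, "rz": 0, "fingers": 0.3},
  {"dx": 0, "dy": 0, "dz": 0.0, "rx": 0, "ry": 0, "rz": 0, "fingers": 0.3},
  {"dx": 0, "dy": 0, "dz": 0, "rx": 0, "ry": 0, "rz": 0, "fingers": 0.3},
  {"dx": 0, "dy": 0, "dz": 0, "rx": 0, "ry": 0, "rz": 0, "fingers": 0.3},
])

```text
time_s: 5.25
tool_pos: [0.5014, -0.3159, 0.0414]
orientation: [[0.991, -0.133, 0.002], [-0.133, -0.991, -0.001], [0.002, 0.001, -1.0]]
contact_force: [-0.8, -0.9, 6.2]
opening: 0.0553
grasp_force: 84.8
```

move_arm([
  {"dx": 0, "dy": 0, "dz": 0.03, "rx": 0, "ry": 0, "rz": 0, "fingers": 0.3},
  {"dx": 0, "dy": 0, "dz": 0.09, "rx": 0, "ry": 0, "rz": 0, "fingers": 0.3},
  {"dx": 0, "dy": 0.03, "dz": 0.15, "rx": 0, "ry": 0, "rz": 0.03, "fingers": 0.3},
  {"dx": -0.005, "dy": 0.1, "dz": 0.21, "rx": 0, "ry": 0, "rz": 0.09, "fingers": 0.3},
  {"dx": -0.01, "dy": 0.18, "dz": 0.24, "rx": 0, "ry": 0, "rz": 0.15, "fingers": 0.3},
  {"dx": -0.015, "dy": 0.26, "dz": 0.24, "rx": 0, "ry": 0, "rz": 0.21, "fingers": 0.3},
  {"dx": -0.02, "dy": 0.32, "dz": 0.24, "rx": 0, "ry": 0, "rz": 0.25, "fingers": 0.3},
  {"dx": -0.022, "dy": 0.347, "dz": 0.24, "rx": 0, "ry": 0, "rz": 0.257, "fingers": 0.3},
], force=110)

```text
time_s: 6.25
tool_pos: [0.4892, -0.1401, 0.1608]
orientation: [[1.0, 0.004, -0.0], [0.004, -1.0, 0.0], [-0.0, -0.0, -1.0]]
contact_force: [0.4, 0.4, -0.9]
opening: 0.055
grasp_force: 116.2
```

move_arm([
  {"dx": 0, "dy": 0, "dz": 0, "rx": 0, "ry": 0, "rz": 0, "fingers": 0.3},
  {"dx": 0, "dy": 0, "dz": 0, "rx": 0, "ry": 0, "rz": 0, "fingers": 0.3},
  {"dx": 0, "dy": 0, "dz": 0, "rx": 0, "ry": 0, "rz": 0, "fingers": 0.3},
  {"dx": 0, "dy": 0, "dz": 0, "rx": 0, "ry": 0, "rz": 0, "fingers": 0.3},
  {"dx": 0, "dy": 0, "dz": 0.0, "rx": 0, "ry": 0, "rz": 0, "fingers": 0.3},
  {"dx": 0, "dy": 0, "dz": 0.0, "rx": 0, "ry": 0, "rz": 0, "fingers": 0.3},
  {"dx": 0, "dy": 0, "dz": 0, "rx": 0, "ry": 0, "rz": 0, "fingers": 0.3},
  {"dx": 0, "dy": 0, "dz": 0, "rx": 0, "ry": 0, "rz": 0, "fingers": 0.3},
])

```text
time_s: 7.25
tool_pos: [0.4896, -0.1418, 0.1603]
orientation: [[1.0, 0.001, -0.0], [0.001, -1.0, 0.0], [-0.0, -0.0, -1.0]]
contact_force: [-0.0, 0.4, -2.0]
opening: 0.0546
grasp_force: 116.2
```

Run:
```python
from h import *
o=monitor.get_obs();print(o['tool_pos'],o['qpos'].round(1),o['contact_force'],o['wrist_torque'],o['orientation'].round(4))
im=read_camera('side');np.save('s4.npy',im);save('s4.png',cv2.resize(im[130:290,230:370],None,fx=3.6,fy=3.6,interpolation=cv2.INTER_CUBIC))
```

```text
[ 0.48956774 -0.14179741  0.16027759] [ 27.2  22.  -17.8 114.9   9.4  44.5 -86. ] [-0.04157221  0.41851801 -2.00899923] [0.01023236 0.00672193 0.01316562] [[ 1.0e+00  1.5e-03 -1.0e-04]
 [ 1.5e-03 -1.0e+00  0.0e+00]
 [-1.0e-04 -0.0e+00 -1.0e+00]]
```

View pics/s4.png

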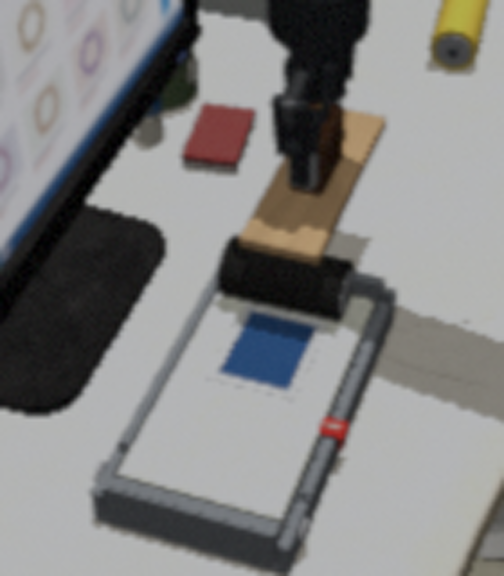

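move_arm([
  {"dx": 0, "dy": 0, "dz": -0.01, "rx": 0, "ry": 0, "rz": 0, "fingers": 0.3},
  {"dx": 0, "dy": 0, "dz": -0.025, "rx": 0, "ry": 0, "rz": 0, "fingers": 0.3},
  {"dx": 0, "dy": 0, "dz": -0.04, "rx": 0, "ry": 0, "rz": 0, "fingers": 0.3},
  {"dx": 0, "dy": 0, "dz": -0.05, "rx": 0, "ry": 0, "rz": 0, "fingers": 0.3},
  {"dx": 0, "dy": 0, "dz": -0.054, "rx": 0, "ry": 0, "rz": 0, "fingers": 0.3},
  {"dx": 0, "dy": 0, "dz": -0.056, "rx": 0, "ry": 0, "rz": 0, "fingers": 0.3},
  {"dx": 0, "dy": 0, "dz": -0.058, "rx": 0, "ry": 0, "rz": 0, "fingers": 0.3},
  {"dx": 0, "dy": 0, "dz": -0.06, "rx": 0, "ry": 0, "rz": 0, "fingers": 0.3},
])

```text
time_s: 8.3
tool_pos: [0.4897, -0.1419, 0.1305]
orientation: [[1.0, 0.001, 0.0], [0.001, -1.0, -0.0], [0.0, 0.0, -1.0]]
contact_force: [-1.5, 0.2, -1.3]
opening: 0.0546
grasp_force: 116.2
```

```bash
cat > o.py <<'E'
from workcell import monitor
o=monitor.get_obs();print(o['time_s'],o['tool_pos'].round(4),'F',o['contact_force'].round(2),'T',o['wrist_torque'].round(3)); print(o['orientation'].round(4).tolist())
E
python3 o.py
```

```text
8.3 [ 0.4897 -0.1419  0.1305] F [-1.52  0.22 -1.25] T [-0.004  0.037 -0.021]
[[1.0, 0.0013, 0.0003], [0.0013, -1.0, -0.0002], [0.0003, 0.0002, -1.0]]
```

move_arm([
  {"dx": 0, "dy": 0, "dz": -0.001, "rx": 0, "ry": 0, "rz": 0, "fingers": 0.3},
  {"dx": 0, "dy": 0, "dz": -0.002, "rx": 0, "ry": 0, "rz": 0, "fingers": 0.3},
  {"dx": 0, "dy": 0, "dz": -0.003, "rx": 0, "ry": 0, "rz": 0, "fingers": 0.3},
  {"dx": 0, "dy": 0, "dz": -0.004, "rx": 0, "ry": 0, "rz": 0, "fingers": 0.3},
  {"dx": 0, "dy": 0, "dz": -0.005, "rx": 0, "ry": 0, "rz": 0, "fingers": 0.3},
  {"dx": 0, "dy": 0, "dz": -0.006, "rx": 0, "ry": 0, "rz": 0, "fingers": 0.3},
  {"dx": 0, "dy": 0, "dz": -0.006, "rx": 0, "ry": 0, "rz": 0, "fingers": 0.3},
  {"dx": 0, "dy": 0, "dz": -0.006, "rx": 0, "ry": 0, "rz": 0, "fingers": 0.3},
])

```text
time_s: 9.3
tool_pos: [0.4897, -0.1419, 0.1274]
orientation: [[1.0, 0.001, 0.0], [0.001, -1.0, -0.0], [0.0, 0.0, -1.0]]
contact_force: [0.0, -1.0, 1.5]
opening: 0.055
grasp_force: 116.1
```

```bash
python3 o.py
```

```text
9.3 [ 0.4897 -0.1419  0.1274] F [ 0.03 -0.99  1.51] T [ 0.157 -0.013 -0.011]
[[1.0, 0.0013, 0.0002], [0.0013, -1.0, -0.0], [0.0002, 0.0, -1.0]]
```

move_arm([
  {"dx": 0, "dy": 0, "dz": -0.001, "rx": 0, "ry": 0, "rz": 0, "fingers": 0.3},
  {"dx": 0, "dy": 0, "dz": -0.002, "rx": 0, "ry": 0, "rz": 0, "fingers": 0.3},
  {"dx": 0, "dy": 0, "dz": -0.003, "rx": 0, "ry": 0, "rz": 0, "fingers": 0.3},
  {"dx": 0, "dy": 0, "dz": -0.004, "rx": 0, "ry": 0, "rz": 0, "fingers": 0.3},
  {"dx": 0, "dy": 0, "dz": -0.005, "rx": 0, "ry": 0, "rz": 0, "fingers": 0.3},
  {"dx": 0, "dy": 0, "dz": -0.006, "rx": 0, "ry": 0, "rz": 0, "fingers": 0.3},
  {"dx": 0, "dy": 0, "dz": -0.006, "rx": 0, "ry": 0, "rz": 0, "fingers": 0.3},
  {"dx": 0, "dy": 0, "dz": -0.006, "rx": 0, "ry": 0, "rz": 0, "fingers": 0.3},
])

```text
time_s: 10.3
tool_pos: [0.4897, -0.1419, 0.1244]
orientation: [[1.0, 0.001, 0.0], [0.001, -1.0, -0.0], [0.0, 0.0, -1.0]]
contact_force: [-0.2, -0.5, 4.9]
opening: 0.0551
grasp_force: 116.3
```

```bash
python3 o.py
```

```text
10.3 [ 0.4897 -0.1419  0.1244] F [-0.2  -0.54  4.9 ] T [ 0.307 -0.053  0.012]
[[1.0, 0.0013, 0.0002], [0.0013, -1.0, -0.0001], [0.0002, 0.0001, -1.0]]
```

move_arm([
  {"dx": 0, "dy": 0, "dz": -0.001, "rx": 0, "ry": 0, "rz": 0, "fingers": 0.3},
  {"dx": 0, "dy": 0, "dz": -0.002, "rx": 0, "ry": 0, "rz": 0, "fingers": 0.3},
  {"dx": 0, "dy": 0, "dz": -0.003, "rx": 0, "ry": 0, "rz": 0, "fingers": 0.3},
  {"dx": 0, "dy": 0, "dz": -0.004, "rx": 0, "ry": 0, "rz": 0, "fingers": 0.3},
  {"dx": 0, "dy": 0, "dz": -0.005, "rx": 0, "ry": 0, "rz": 0, "fingers": 0.3},
  {"dx": 0, "dy": 0, "dz": -0.005, "rx": 0, "ry": 0, "rz": 0, "fingers": 0.3},
  {"dx": 0, "dy": 0, "dz": -0.005, "rx": 0, "ry": 0, "rz": 0, "fingers": 0.3},
  {"dx": 0, "dy": 0, "dz": -0.005, "rx": 0, "ry": 0, "rz": 0, "fingers": 0.3},
])

```text
time_s: 11.3
tool_pos: [0.4897, -0.1419, 0.122]
orientation: [[1.0, 0.001, 0.0], [0.001, -1.0, -0.0], [0.0, 0.0, -1.0]]
contact_force: [-0.5, 0.1, 6.3]
opening: 0.0548
grasp_force: 116.5
```

```bash
python3 o.py; python3 -c "
for y in range(-86,30,6):
  print(y, round(8.3*((111.8-y)/197.3)**2,2),end='; ')"
```

```text
11.3 [ 0.4897 -0.1419  0.122 ] F [-0.52  0.11  6.31] T [ 0.383 -0.038 -0.001]
[[1.0, 0.0013, 0.0002], [0.0013, -1.0, -0.0001], [0.0002, 0.0001, -1.0]]
-86 8.34; -80 7.84; -74 7.36; -68 6.89; -62 6.44; -56 6.0; -50 5.58; -44 5.18; -38 4.78; -32 4.41; -26 4.05; -20 3.7; -14 3.37; -8 3.06; -2 2.76; 4 2.48; 10 2.21; 16 1.96; 22 1.72; 28 1.5;
```

move_arm([
  {"dx": 0, "dy": 0.003, "dz": 0, "rx": 0, "ry": 0, "rz": 0, "fingers": 0.3},
  {"dx": 0, "dy": 0.006, "dz": 0, "rx": 0, "ry": 0, "rz": 0, "fingers": 0.3},
  {"dx": 0, "dy": 0.009, "dz": 0, "rx": 0, "ry": 0, "rz": 0, "fingers": 0.3},
  {"dx": 0, "dy": 0.012, "dz": 0, "rx": 0, "ry": 0, "rz": 0, "fingers": 0.3},
  {"dx": 0, "dy": 0.015, "dz": 0, "rx": 0, "ry": 0, "rz": 0, "fingers": 0.3},
  {"dx": 0, "dy": 0.018, "dz": 0, "rx": 0, "ry": 0, "rz": 0, "fingers": 0.3},
  {"dx": 0, "dy": 0.021, "dz": 0, "rx": 0, "ry": 0, "rz": 0, "fingers": 0.3},
  {"dx": 0, "dy": 0.024, "dz": 0, "rx": 0, "ry": 0, "rz": 0, "fingers": 0.3},
])

```text
time_s: 12.3
tool_pos: [0.4895, -0.1299, 0.122]
orientation: [[1.0, 0.001, -0.0], [0.001, -1.0, -0.0], [-0.0, 0.0, -1.0]]
contact_force: [-1.4, -0.5, 7.5]
opening: 0.0548
grasp_force: 116.5
```

```bash
python3 o.py
```

```text
12.3 [ 0.4895 -0.1299  0.122 ] F [-1.39 -0.49  7.52] T [0.334 0.106 0.069]
[[1.0, 0.0014, -0.0001], [0.0014, -1.0, -0.0003], [-0.0001, 0.0003, -1.0]]
```

move_arm([
  {"dx": 0, "dy": 0.004, "dz": 0.0001, "rx": 0, "ry": 0, "rz": 0, "fingers": 0.3},
  {"dx": 0, "dy": 0.008, "dz": 0.0003, "rx": 0, "ry": 0, "rz": 0, "fingers": 0.3},
  {"dx": 0, "dy": 0.012, "dz": 0.0004, "rx": 0, "ry": 0, "rz": 0, "fingers": 0.3},
  {"dx": 0, "dy": 0.016, "dz": 0.0006, "rx": 0, "ry": 0, "rz": 0, "fingers": 0.3},
  {"dx": 0, "dy": 0.02, "dz": 0.0007, "rx": 0, "ry": 0, "rz": 0, "fingers": 0.3},
  {"dx": 0, "dy": 0.024, "dz": 0.0009, "rx": 0, "ry": 0, "rz": 0, "fingers": 0.3},
  {"dx": 0, "dy": 0.028, "dz": 0.001, "rx": 0, "ry": 0, "rz": 0, "fingers": 0.3},
  {"dx": 0, "dy": 0.032, "dz": 0.0012, "rx": 0, "ry": 0, "rz": 0, "fingers": 0.3},
])

```text
time_s: 13.3
tool_pos: [0.4893, -0.114, 0.1225]
orientation: [[1.0, 0.001, -0.001], [0.001, -1.0, -0.0], [-0.001, 0.0, -1.0]]
contact_force: [-2.2, -0.6, 7.0]
opening: 0.0553
grasp_force: 116.5
```

```bash
python3 o.py
python3 - <<'E'
from h import *
c=get_calibration('side'); im=read_camera('side'); np.save('s5.npy',im); save('s5.png',cv2.resize(im[170:290,250:350],None,fx=5,fy=5,interpolation=cv2.INTER_CUBIC))
E
```

```text
13.3 [ 0.4893 -0.114   0.1225] F [-2.23 -0.59  7.04] T [0.239 0.238 0.015]
[[1.0, 0.0013, -0.0006], [0.0013, -1.0, -0.0003], [-0.0006, 0.0003, -1.0]]
```

View pics/s5.png

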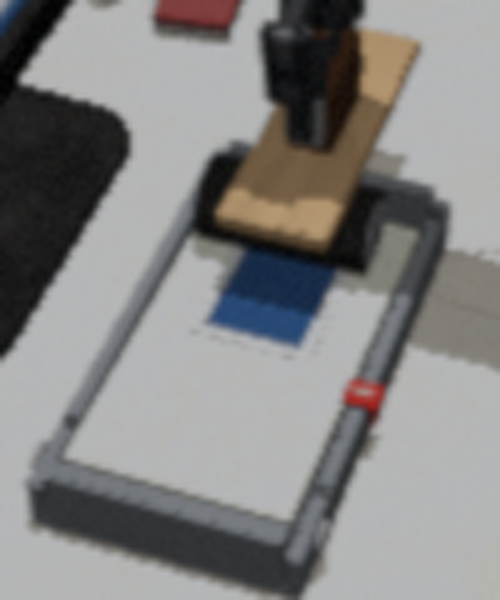

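move_arm([
  {"dx": -0.0002, "dy": 0.004, "dz": 0.0001, "rx": 0, "ry": 0, "rz": -0.002, "fingers": 0.3},
  {"dx": -0.0003, "dy": 0.008, "dz": 0.0002, "rx": 0, "ry": 0, "rz": -0.004, "fingers": 0.3},
  {"dx": -0.0005, "dy": 0.012, "dz": 0.0003, "rx": 0, "ry": 0, "rz": -0.006, "fingers": 0.3},
  {"dx": -0.0006, "dy": 0.016, "dz": 0.0005, "rx": 0, "ry": 0, "rz": -0.008, "fingers": 0.3},
  {"dx": -0.0008, "dy": 0.02, "dz": 0.0006, "rx": 0, "ry": 0, "rz": -0.01, "fingers": 0.3},
  {"dx": -0.0009, "dy": 0.024, "dz": 0.0007, "rx": 0, "ry": 0, "rz": -0.012, "fingers": 0.3},
  {"dx": -0.001, "dy": 0.028, "dz": 0.0008, "rx": 0, "ry": 0, "rz": -0.014, "fingers": 0.3},
  {"dx": -0.001, "dy": 0.032, "dz": 0.001, "rx": 0, "ry": 0, "rz": -0.016, "fingers": 0.3},
])

```text
time_s: 14.35
tool_pos: [0.4889, -0.098, 0.1231]
orientation: [[1.0, -0.007, -0.0], [-0.007, -1.0, -0.0], [-0.0, 0.0, -1.0]]
contact_force: [-1.5, -1.1, 8.2]
opening: 0.055
grasp_force: 116.5
```

```bash
python3 o.py
```

```text
14.35 [ 0.4889 -0.098   0.1231] F [-1.53 -1.09  8.23] T [0.216 0.214 0.158]
[[1.0, -0.0067, -0.0004], [-0.0067, -1.0, -0.0005], [-0.0004, 0.0005, -1.0]]
```

move_arm([
  {"dx": -0.0001, "dy": 0.004, "dz": 0.0002, "rx": 0, "ry": 0, "rz": -0.002, "fingers": 0.3},
  {"dx": -0.0002, "dy": 0.008, "dz": 0.0003, "rx": 0, "ry": 0, "rz": -0.004, "fingers": 0.3},
  {"dx": -0.0003, "dy": 0.012, "dz": 0.0005, "rx": 0, "ry": 0, "rz": -0.006, "fingers": 0.3},
  {"dx": -0.0004, "dy": 0.016, "dz": 0.0007, "rx": 0, "ry": 0, "rz": -0.008, "fingers": 0.3},
  {"dx": -0.0005, "dy": 0.02, "dz": 0.0008, "rx": 0, "ry": 0, "rz": -0.01, "fingers": 0.3},
  {"dx": -0.0006, "dy": 0.024, "dz": 0.001, "rx": 0, "ry": 0, "rz": -0.012, "fingers": 0.3},
  {"dx": -0.0007, "dy": 0.028, "dz": 0.0012, "rx": 0, "ry": 0, "rz": -0.014, "fingers": 0.3},
  {"dx": -0.0008, "dy": 0.032, "dz": 0.0013, "rx": 0, "ry": 0, "rz": -0.016, "fingers": 0.3},
])

```text
time_s: 15.35
tool_pos: [0.4885, -0.082, 0.1238]
orientation: [[1.0, -0.015, -0.0], [-0.015, -1.0, -0.001], [-0.0, 0.001, -1.0]]
contact_force: [-1.5, -0.9, 7.7]
opening: 0.055
grasp_force: 116.5
```

```bash
python3 o.py
```

```text
15.35 [ 0.4885 -0.082   0.1238] F [-1.49 -0.9   7.67] T [0.112 0.257 0.121]
[[0.9999, -0.0151, -0.0004], [-0.0151, -0.9999, -0.0005], [-0.0004, 0.0005, -1.0]]
```

move_arm([
  {"dx": -0.0001, "dy": 0.004, "dz": 0.0001, "rx": 0, "ry": 0, "rz": -0.001, "fingers": 0.3},
  {"dx": -0.0002, "dy": 0.008, "dz": 0.0003, "rx": 0, "ry": 0, "rz": -0.002, "fingers": 0.3},
  {"dx": -0.0003, "dy": 0.012, "dz": 0.0004, "rx": 0, "ry": 0, "rz": -0.003, "fingers": 0.3},
  {"dx": -0.0004, "dy": 0.016, "dz": 0.0005, "rx": 0, "ry": 0, "rz": -0.004, "fingers": 0.3},
  {"dx": -0.0005, "dy": 0.02, "dz": 0.0007, "rx": 0, "ry": 0, "rz": -0.005, "fingers": 0.3},
  {"dx": -0.0006, "dy": 0.024, "dz": 0.0008, "rx": 0, "ry": 0, "rz": -0.006, "fingers": 0.3},
  {"dx": -0.0007, "dy": 0.028, "dz": 0.0009, "rx": 0, "ry": 0, "rz": -0.007, "fingers": 0.3},
  {"dx": -0.0008, "dy": 0.032, "dz": 0.0011, "rx": 0, "ry": 0, "rz": -0.008, "fingers": 0.3},
])

```text
time_s: 16.35
tool_pos: [0.4883, -0.066, 0.1244]
orientation: [[1.0, -0.019, -0.0], [-0.019, -1.0, -0.001], [-0.0, 0.001, -1.0]]
contact_force: [-1.4, 0.4, 8.7]
opening: 0.0549
grasp_force: 116.6
```

```bash
python3 o.py
```

```text
16.35 [ 0.4883 -0.066   0.1244] F [-1.4   0.38  8.68] T [0.036 0.224 0.124]
[[0.9998, -0.0192, -0.0001], [-0.0192, -0.9998, -0.0006], [-0.0001, 0.0006, -1.0]]
```

move_arm([
  {"dx": -0.0001, "dy": 0.004, "dz": 0.0002, "rx": 0, "ry": 0, "rz": -0.001, "fingers": 0.3},
  {"dx": -0.0002, "dy": 0.008, "dz": 0.0004, "rx": 0, "ry": 0, "rz": -0.002, "fingers": 0.3},
  {"dx": -0.0003, "dy": 0.012, "dz": 0.0006, "rx": 0, "ry": 0, "rz": -0.003, "fingers": 0.3},
  {"dx": -0.0004, "dy": 0.016, "dz": 0.0008, "rx": 0, "ry": 0, "rz": -0.004, "fingers": 0.3},
  {"dx": -0.0005, "dy": 0.02, "dz": 0.001, "rx": 0, "ry": 0, "rz": -0.005, "fingers": 0.3},
  {"dx": -0.0006, "dy": 0.024, "dz": 0.0011, "rx": 0, "ry": 0, "rz": -0.006, "fingers": 0.3},
  {"dx": -0.0007, "dy": 0.028, "dz": 0.0012, "rx": 0, "ry": 0, "rz": -0.007, "fingers": 0.3},
  {"dx": -0.0008, "dy": 0.032, "dz": 0.0014, "rx": 0, "ry": 0, "rz": -0.008, "fingers": 0.3},
])

```text
time_s: 17.35
tool_pos: [0.488, -0.05, 0.1251]
orientation: [[1.0, -0.023, 0.0], [-0.023, -1.0, -0.001], [0.0, 0.001, -1.0]]
contact_force: [-0.6, -0.0, 8.2]
opening: 0.0549
grasp_force: 116.8
```

```bash
python3 o.py
```

```text
17.35 [ 0.488  -0.05    0.1251] F [-0.65 -0.    8.19] T [-0.007  0.147  0.141]
[[0.9997, -0.0233, 0.0003], [-0.0233, -0.9997, -0.0006], [0.0003, 0.0006, -1.0]]
```

move_arm([
  {"dx": -0.0001, "dy": 0.004, "dz": 0.0001, "rx": 0, "ry": 0, "rz": 0, "fingers": 0.3},
  {"dx": -0.0001, "dy": 0.008, "dz": 0.0003, "rx": 0, "ry": 0, "rz": 0, "fingers": 0.3},
  {"dx": -0.0001, "dy": 0.012, "dz": 0.0004, "rx": 0, "ry": 0, "rz": 0, "fingers": 0.3},
  {"dx": -0.0002, "dy": 0.016, "dz": 0.0006, "rx": 0, "ry": 0, "rz": 0, "fingers": 0.3},
  {"dx": -0.0002, "dy": 0.02, "dz": 0.0007, "rx": 0, "ry": 0, "rz": 0, "fingers": 0.3},
  {"dx": -0.0002, "dy": 0.024, "dz": 0.0009, "rx": 0, "ry": 0, "rz": 0, "fingers": 0.3},
  {"dx": -0.0003, "dy": 0.028, "dz": 0.001, "rx": 0, "ry": 0, "rz": 0, "fingers": 0.3},
  {"dx": -0.0003, "dy": 0.032, "dz": 0.0011, "rx": 0, "ry": 0, "rz": 0, "fingers": 0.3},
])

```text
time_s: 18.35
tool_pos: [0.4878, -0.034, 0.1257]
orientation: [[1.0, -0.023, 0.0], [-0.023, -1.0, -0.001], [0.0, 0.001, -1.0]]
contact_force: [-1.4, 0.4, 9.2]
opening: 0.0552
grasp_force: 116.8
```

```bash
python3 o.py
```

```text
18.35 [ 0.4878 -0.034   0.1257] F [-1.44  0.38  9.19] T [-0.112  0.226  0.1  ]
[[0.9997, -0.0233, 0.0001], [-0.0233, -0.9997, -0.0007], [0.0001, 0.0007, -1.0]]
```

move_arm([
  {"dx": -0.0001, "dy": 0.004, "dz": 0.0003, "rx": 0, "ry": 0, "rz": 0, "fingers": 0.3},
  {"dx": -0.0001, "dy": 0.008, "dz": 0.0006, "rx": 0, "ry": 0, "rz": 0, "fingers": 0.3},
  {"dx": -0.0002, "dy": 0.012, "dz": 0.0009, "rx": 0, "ry": 0, "rz": 0, "fingers": 0.3},
  {"dx": -0.0003, "dy": 0.016, "dz": 0.0011, "rx": 0, "ry": 0, "rz": 0, "fingers": 0.3},
  {"dx": -0.0003, "dy": 0.02, "dz": 0.0013, "rx": 0, "ry": 0, "rz": 0, "fingers": 0.3},
  {"dx": -0.0004, "dy": 0.024, "dz": 0.0015, "rx": 0, "ry": 0, "rz": 0, "fingers": 0.3},
  {"dx": -0.0005, "dy": 0.028, "dz": 0.0016, "rx": 0, "ry": 0, "rz": 0, "fingers": 0.3},
  {"dx": -0.0006, "dy": 0.032, "dz": 0.0017, "rx": 0, "ry": 0, "rz": 0, "fingers": 0.3},
])

```text
time_s: 19.35
tool_pos: [0.4875, -0.018, 0.1266]
orientation: [[1.0, -0.023, 0.0], [-0.023, -1.0, -0.001], [0.0, 0.001, -1.0]]
contact_force: [-0.6, -0.5, 7.1]
opening: 0.055
grasp_force: 116.8
```

```bash
python3 o.py
```

```text
19.35 [ 0.4875 -0.018   0.1266] F [-0.64 -0.5   7.1 ] T [-0.156  0.186  0.063]
[[0.9997, -0.0233, 0.0002], [-0.0233, -0.9997, -0.0007], [0.0002, 0.0007, -1.0]]
```

move_arm([
  {"dx": -0.0001, "dy": 0.004, "dz": 0.0, "rx": 0, "ry": 0, "rz": 0, "fingers": 0.3},
  {"dx": -0.0001, "dy": 0.008, "dz": 0.0001, "rx": 0, "ry": 0, "rz": 0, "fingers": 0.3},
  {"dx": -0.0002, "dy": 0.012, "dz": 0.0002, "rx": 0, "ry": 0, "rz": 0, "fingers": 0.3},
  {"dx": -0.0003, "dy": 0.016, "dz": 0.0003, "rx": 0, "ry": 0, "rz": 0, "fingers": 0.3},
  {"dx": -0.0003, "dy": 0.02, "dz": 0.0004, "rx": 0, "ry": 0, "rz": 0, "fingers": 0.3},
  {"dx": -0.0004, "dy": 0.024, "dz": 0.0005, "rx": 0, "ry": 0, "rz": 0, "fingers": 0.3},
  {"dx": -0.0005, "dy": 0.028, "dz": 0.0006, "rx": 0, "ry": 0, "rz": 0, "fingers": 0.3},
  {"dx": -0.0006, "dy": 0.032, "dz": 0.0007, "rx": 0, "ry": 0, "rz": 0, "fingers": 0.3},
])

```text
time_s: 20.35
tool_pos: [0.4873, -0.002, 0.127]
orientation: [[1.0, -0.023, 0.0], [-0.023, -1.0, -0.001], [0.0, 0.001, -1.0]]
contact_force: [-1.6, -0.1, 8.8]
opening: 0.0549
grasp_force: 116.8
```

```bash
python3 o.py
```

```text
20.35 [ 0.4873 -0.002   0.127 ] F [-1.59 -0.1   8.78] T [-0.277  0.136  0.049]
[[0.9997, -0.0232, 0.0004], [-0.0232, -0.9997, -0.0008], [0.0004, 0.0008, -1.0]]
```

move_arm([
  {"dx": -0.0001, "dy": 0.004, "dz": 0.0002, "rx": 0, "ry": 0, "rz": 0, "fingers": 0.3},
  {"dx": -0.0001, "dy": 0.008, "dz": 0.0004, "rx": 0, "ry": 0, "rz": 0, "fingers": 0.3},
  {"dx": -0.0002, "dy": 0.012, "dz": 0.0005, "rx": 0, "ry": 0, "rz": 0, "fingers": 0.3},
  {"dx": -0.0003, "dy": 0.016, "dz": 0.0007, "rx": 0, "ry": 0, "rz": 0, "fingers": 0.3},
  {"dx": -0.0003, "dy": 0.02, "dz": 0.0008, "rx": 0, "ry": 0, "rz": 0, "fingers": 0.3},
  {"dx": -0.0004, "dy": 0.024, "dz": 0.0009, "rx": 0, "ry": 0, "rz": 0, "fingers": 0.3},
  {"dx": -0.0005, "dy": 0.028, "dz": 0.001, "rx": 0, "ry": 0, "rz": 0, "fingers": 0.3},
  {"dx": -0.0006, "dy": 0.032, "dz": 0.0011, "rx": 0, "ry": 0, "rz": 0, "fingers": 0.3},
])

```text
time_s: 21.35
tool_pos: [0.4871, 0.014, 0.1276]
orientation: [[1.0, -0.023, 0.0], [-0.023, -1.0, -0.001], [0.001, 0.001, -1.0]]
contact_force: [-0.7, -1.1, 9.1]
opening: 0.0549
grasp_force: 116.8
```

```bash
python3 o.py
```

```text
21.35 [0.4871 0.014  0.1276] F [-0.7  -1.11  9.09] T [-0.346  0.218  0.011]
[[0.9997, -0.0232, 0.0005], [-0.0232, -0.9997, -0.0008], [0.0005, 0.0008, -1.0]]
```

Run:
```python
from h import *
c=get_calibration('side'); im=read_camera('side'); np.save('s6.npy',im)
u0,v0,k=270,190,8
a=cv2.resize(im[190:262,270:345],None,fx=k,fy=k,interpolation=cv2.INTER_CUBIC)
for y,col in((-.0075,(255,0,0)),(-.0175,(0,255,0)),(.028,(255,0,255))):
    for x in (.4405,.5405):
        for z in (.0625-.0+.025 -.025,):
            u,v=proj(c,[x,y,.062]);cv2.circle(a,(int((u-u0)*k),int((v-v0)*k)),3,col,-1)
save('s6.png',a);print(a.shape)
```

```text
(576, 600, 3)
```

View pics/s6.png

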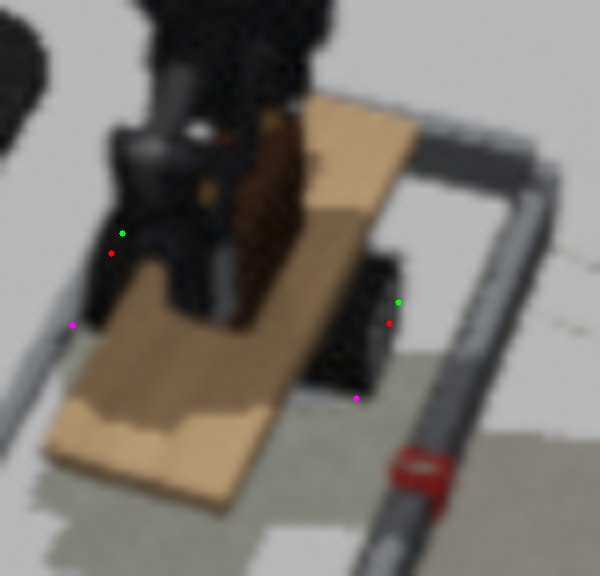

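move_arm([
  {"dx": -0.0001, "dy": 0.004, "dz": 0.0003, "rx": 0, "ry": 0, "rz": 0, "fingers": 0.3},
  {"dx": -0.0001, "dy": 0.008, "dz": 0.0005, "rx": 0, "ry": 0, "rz": 0, "fingers": 0.3},
  {"dx": -0.0002, "dy": 0.012, "dz": 0.0008, "rx": 0, "ry": 0, "rz": 0, "fingers": 0.3},
  {"dx": -0.0003, "dy": 0.016, "dz": 0.001, "rx": 0, "ry": 0, "rz": 0, "fingers": 0.3},
  {"dx": -0.0003, "dy": 0.02, "dz": 0.0011, "rx": 0, "ry": 0, "rz": 0, "fingers": 0.3},
  {"dx": -0.0004, "dy": 0.024, "dz": 0.0012, "rx": 0, "ry": 0, "rz": 0, "fingers": 0.3},
  {"dx": -0.0005, "dy": 0.028, "dz": 0.0013, "rx": 0, "ry": 0, "rz": 0, "fingers": 0.3},
  {"dx": -0.0006, "dy": 0.032, "dz": 0.0014, "rx": 0, "ry": 0, "rz": 0, "fingers": 0.3},
])

```text
time_s: 22.4
tool_pos: [0.4868, 0.03, 0.1283]
orientation: [[1.0, -0.023, 0.001], [-0.023, -1.0, -0.001], [0.001, 0.001, -1.0]]
contact_force: [0.0, -0.0, 8.0]
opening: 0.0549
grasp_force: 116.8
```

```bash
python3 o.py
```

```text
22.4 [0.4868 0.03   0.1283] F [ 0.05 -0.02  7.98] T [-0.357  0.121  0.039]
[[0.9997, -0.0231, 0.0006], [-0.0231, -0.9997, -0.0008], [0.0006, 0.0008, -1.0]]
```

move_arm([
  {"dx": -0.0001, "dy": 0.004, "dz": 0.0001, "rx": 0, "ry": 0, "rz": 0, "fingers": 0.3},
  {"dx": -0.0001, "dy": 0.008, "dz": 0.0002, "rx": 0, "ry": 0, "rz": 0, "fingers": 0.3},
  {"dx": -0.0002, "dy": 0.012, "dz": 0.0003, "rx": 0, "ry": 0, "rz": 0, "fingers": 0.3},
  {"dx": -0.0002, "dy": 0.016, "dz": 0.0004, "rx": 0, "ry": 0, "rz": 0, "fingers": 0.3},
  {"dx": -0.0003, "dy": 0.02, "dz": 0.0005, "rx": 0, "ry": 0, "rz": 0, "fingers": 0.3},
  {"dx": -0.0003, "dy": 0.024, "dz": 0.0006, "rx": 0, "ry": 0, "rz": 0, "fingers": 0.3},
  {"dx": -0.0003, "dy": 0.028, "dz": 0.0007, "rx": 0, "ry": 0, "rz": 0, "fingers": 0.3},
  {"dx": -0.0003, "dy": 0.032, "dz": 0.0008, "rx": 0, "ry": 0, "rz": 0, "fingers": 0.3},
])

```text
time_s: 23.4
tool_pos: [0.4866, 0.0459, 0.1287]
orientation: [[1.0, -0.023, 0.0], [-0.023, -1.0, -0.001], [0.0, 0.001, -1.0]]
contact_force: [-0.7, -0.5, 8.2]
opening: 0.0549
grasp_force: 116.8
```

```bash
python3 o.py
```

```text
23.4 [0.4866 0.0459 0.1287] F [-0.75 -0.49  8.22] T [-0.497  0.202  0.062]
[[0.9997, -0.0231, 0.0005], [-0.0231, -0.9997, -0.001], [0.0005, 0.0009, -1.0]]
```

Roller is at about 8.5 mm; the next 8 mm takes it off the strip.

move_arm([
  {"dx": -0.0001, "dy": 0.004, "dz": 0.0001, "rx": 0, "ry": 0, "rz": 0, "fingers": 0.3},
  {"dx": -0.0001, "dy": 0.008, "dz": 0.0002, "rx": 0, "ry": 0, "rz": 0, "fingers": 0.3},
  {"dx": -0.0002, "dy": 0.012, "dz": 0.0003, "rx": 0, "ry": 0, "rz": 0, "fingers": 0.3},
  {"dx": -0.0002, "dy": 0.016, "dz": 0.0004, "rx": 0, "ry": 0, "rz": 0, "fingers": 0.3},
  {"dx": -0.0003, "dy": 0.02, "dz": 0.0005, "rx": 0, "ry": 0, "rz": 0, "fingers": 0.3},
  {"dx": -0.0003, "dy": 0.024, "dz": 0.0006, "rx": 0, "ry": 0, "rz": 0, "fingers": 0.3},
  {"dx": -0.0003, "dy": 0.028, "dz": 0.0007, "rx": 0, "ry": 0, "rz": 0, "fingers": 0.3},
  {"dx": -0.0003, "dy": 0.032, "dz": 0.0008, "rx": 0, "ry": 0, "rz": 0, "fingers": 0.3},
])

```text
time_s: 24.4
tool_pos: [0.4863, 0.0619, 0.1291]
orientation: [[1.0, -0.023, 0.0], [-0.023, -1.0, -0.001], [0.0, 0.001, -1.0]]
contact_force: [-0.5, -1.4, 9.4]
opening: 0.0547
grasp_force: 116.8
```

```bash
python3 o.py
```

```text
24.4 [0.4863 0.0619 0.1291] F [-0.45 -1.35  9.41] T [-0.607  0.348  0.03 ]
[[0.9997, -0.0231, 0.0003], [-0.0231, -0.9997, -0.001], [0.0003, 0.001, -1.0]]
```

move_arm([
  {"dx": -0.0001, "dy": 0.004, "dz": 0.0003, "rx": 0, "ry": 0, "rz": 0, "fingers": 0.3},
  {"dx": -0.0001, "dy": 0.008, "dz": 0.0006, "rx": 0, "ry": 0, "rz": 0, "fingers": 0.3},
  {"dx": -0.0002, "dy": 0.012, "dz": 0.0008, "rx": 0, "ry": 0, "rz": 0, "fingers": 0.3},
  {"dx": -0.0002, "dy": 0.016, "dz": 0.0009, "rx": 0, "ry": 0, "rz": 0, "fingers": 0.3},
  {"dx": -0.0003, "dy": 0.02, "dz": 0.001, "rx": 0, "ry": 0, "rz": 0, "fingers": 0.3},
  {"dx": -0.0003, "dy": 0.024, "dz": 0.0011, "rx": 0, "ry": 0, "rz": 0, "fingers": 0.3},
  {"dx": -0.0003, "dy": 0.028, "dz": 0.0012, "rx": 0, "ry": 0, "rz": 0, "fingers": 0.3},
  {"dx": -0.0003, "dy": 0.032, "dz": 0.0013, "rx": 0, "ry": 0, "rz": 0, "fingers": 0.3},
])

```text
time_s: 25.4
tool_pos: [0.4861, 0.0779, 0.1296]
orientation: [[1.0, -0.023, 0.0], [-0.023, -1.0, -0.001], [0.0, 0.001, -1.0]]
contact_force: [-2.2, -1.0, 8.8]
opening: 0.0549
grasp_force: 116.8
```

```bash
python3 o.py
python3 - <<'E'
from h import *
c=get_calibration('side'); im=read_camera('side'); np.save('s7.npy',im)
u0,v0,k=270,200,8
a=cv2.resize(im[200:272,270:345],None,fx=k,fy=k,interpolation=cv2.INTER_CUBIC)
print(c['R'] is not None, proj(c,[.4405,.0245,.0635]),proj(c,[.4405,.028,.0635]),proj(c,[.4185,.028,.04]))
# rectified: extract dark end + mark line world y
g=im.astype(int); 
m=(g[...,0]-g[...,1]>60);m[:240]=0;m[262:]=0;m[:,:310]=0;m[:,335:]=0
vv,uu=np.where(m);print('mark px',uu.mean(),vv.mean(),ray(c,uu.mean(),vv.mean(),.038))
E
```

```text
25.4 [0.4861 0.0779 0.1296] F [-2.22 -0.98  8.84] T [-0.574  0.283 -0.004]
[[0.9997, -0.023, 0.0], [-0.023, -0.9997, -0.0011], [0.0001, 0.0011, -1.0]]
True (np.float64(314.9588948633797), np.float64(238.51902742830396)) (np.float64(314.5361893021172), np.float64(239.47117499311614)) (np.float64(322.3444540058761), np.float64(247.4060127581411))
mark px 322.6666666666667 249.11111111111111 [0.4163907  0.03167936 0.038     ]
```

move_arm([
  {"dx": 0, "dy": 0.003, "dz": 0.0002, "rx": 0, "ry": 0, "rz": 0, "fingers": 0.3},
  {"dx": 0, "dy": 0.006, "dz": 0.0004, "rx": 0, "ry": 0, "rz": 0, "fingers": 0.3},
  {"dx": 0, "dy": 0.009, "dz": 0.0005, "rx": 0, "ry": 0, "rz": 0, "fingers": 0.3},
  {"dx": 0, "dy": 0.012, "dz": 0.0006, "rx": 0, "ry": 0, "rz": 0, "fingers": 0.3},
  {"dx": 0, "dy": 0.0145, "dz": 0.0007, "rx": 0, "ry": 0, "rz": 0, "fingers": 0.3},
  {"dx": 0, "dy": 0.0145, "dz": 0.0007, "rx": 0, "ry": 0, "rz": 0, "fingers": 0.3},
  {"dx": 0, "dy": 0.0145, "dz": 0.0007, "rx": 0, "ry": 0, "rz": 0, "fingers": 0.3},
  {"dx": 0, "dy": 0.0145, "dz": 0.0007, "rx": 0, "ry": 0, "rz": 0, "fingers": 0.3},
])

```text
time_s: 26.45
tool_pos: [0.486, 0.0852, 0.1299]
orientation: [[1.0, -0.023, -0.0], [-0.023, -1.0, -0.001], [-0.0, 0.001, -1.0]]
contact_force: [-2.1, 1.0, 8.6]
opening: 0.055
grasp_force: 116.7
```

```bash
python3 o.py
```

```text
26.45 [0.486  0.0852 0.1299] F [-2.09  1.02  8.6 ] T [-0.521  0.306 -0.009]
[[0.9997, -0.023, -0.0001], [-0.023, -0.9997, -0.0009], [-0.0001, 0.0009, -1.0]]
```

move_arm([
  {"dx": -0.0005, "dy": 0, "dz": 0.0005, "rx": 0, "ry": 0, "rz": 0, "fingers": 0.3},
  {"dx": -0.001, "dy": 0, "dz": 0.001, "rx": 0, "ry": 0, "rz": 0, "fingers": 0.3},
  {"dx": -0.001, "dy": 0, "dz": 0.0015, "rx": 0, "ry": 0, "rz": 0, "fingers": 0.3},
  {"dx": -0.001, "dy": 0, "dz": 0.002, "rx": 0, "ry": 0, "rz": 0, "fingers": 0.3},
  {"dx": -0.001, "dy": 0, "dz": 0.0025, "rx": 0, "ry": 0, "rz": 0, "fingers": 0.3},
  {"dx": -0.001, "dy": 0, "dz": 0.003, "rx": 0, "ry": 0, "rz": 0, "fingers": 0.3},
  {"dx": -0.001, "dy": 0, "dz": 0.0035, "rx": 0, "ry": 0, "rz": 0, "fingers": 0.3},
  {"dx": -0.001, "dy": 0, "dz": 0.004, "rx": 0, "ry": 0, "rz": 0, "fingers": 0.3},
])

```text
time_s: 27.45
tool_pos: [0.4857, 0.0854, 0.1315]
orientation: [[1.0, -0.024, 0.0], [-0.024, -1.0, 0.0], [0.0, -0.0, -1.0]]
contact_force: [2.0, 0.8, 1.4]
opening: 0.0546
grasp_force: 116.0
```

```bash
python3 o.py
```

```text
27.45 [0.4857 0.0854 0.1315] F [2.   0.76 1.38] T [-0.124 -0.472  0.096]
[[0.9997, -0.0239, 0.0001], [-0.0239, -0.9997, 0.0001], [0.0001, -0.0001, -1.0]]
```

move_arm([
  {"dx": 0, "dy": 0, "dz": 0.001, "rx": 0, "ry": 0, "rz": 0, "fingers": 0.3},
  {"dx": 0, "dy": 0, "dz": 0.002, "rx": 0, "ry": 0, "rz": 0, "fingers": 0.3},
  {"dx": 0, "dy": 0, "dz": 0.004, "rx": 0, "ry": 0, "rz": 0, "fingers": 0.3},
  {"dx": 0, "dy": 0, "dz": 0.01, "rx": 0, "ry": 0, "rz": 0, "fingers": 0.3},
  {"dx": 0, "dy": 0, "dz": 0.03, "rx": 0, "ry": 0, "rz": 0, "fingers": 0.3},
  {"dx": 0, "dy": 0, "dz": 0.06, "rx": 0, "ry": 0, "rz": 0, "fingers": 0.3},
  {"dx": 0, "dy": 0, "dz": 0.1, "rx": 0, "ry": 0, "rz": 0, "fingers": 0.3},
  {"dx": 0, "dy": 0, "dz": 0.15, "rx": 0, "ry": 0, "rz": 0, "fingers": 0.3},
])

```text
time_s: 28.45
tool_pos: [0.4855, 0.0854, 0.2081]
orientation: [[1.0, -0.024, 0.0], [-0.024, -1.0, 0.0], [0.0, -0.0, -1.0]]
contact_force: [-0.4, 0.7, -1.6]
opening: 0.055
grasp_force: 116.0
```

```bash
python3 o.py
python3 - <<'E'
from h import *
c=get_calibration('wrist'); im=read_camera('wrist'); np.save('w8.npy',im); np.save('w8c.npy',c)
print([proj(c,p) for p in ([.49,.028,.065],[.4185,.028,.04],[.44,.028,.065])])
c=get_calibration('side'); im=read_camera('side'); np.save('s8.npy',im)
print([proj(c,p) for p in ([.49,.028,.065],[.4185,.028,.04],[.44,.028,.065],[.54,.028,.065])])
E
```

```text
28.45 [0.4855 0.0854 0.2081] F [-0.42  0.69 -1.59] T [ 0.005 -0.041  0.043]
[[0.9997, -0.0237, 0.0002], [-0.0237, -0.9997, 0.0], [0.0002, -0.0, -1.0]]
[(np.float64(391.3809112182801), np.float64(181.21281935676316)), (np.float64(383.18174372633405), np.float64(250.54121625312703)), (np.float64(389.36353357227864), np.float64(239.58441545132578))]
[(np.float64(296.7576615948949), np.float64(234.51421656321693)), (np.float64(322.3444540058761), np.float64(247.4060127581411)), (np.float64(314.72331386112563), np.float64(239.13657625176808)), (np.float64(279.17822057957153), np.float64(229.991224673341))]
```

move_arm([
  {"dx": 0, "dy": -0.06, "dz": 0.08, "rx": 0, "ry": 0, "rz": 0, "fingers": 0.3},
  {"dx": 0.005, "dy": -0.16, "dz": 0.14, "rx": 0, "ry": 0, "rz": 0, "fingers": 0.3},
  {"dx": 0.01, "dy": -0.26, "dz": 0.2, "rx": 0, "ry": 0, "rz": 0, "fingers": 0.3},
  {"dx": 0.015, "dy": -0.36, "dz": 0.24, "rx": 0, "ry": 0, "rz": 0, "fingers": 0.3},
  {"dx": 0.02, "dy": -0.46, "dz": 0.24, "rx": 0, "ry": 0, "rz": 0, "fingers": 0.3},
  {"dx": 0.025, "dy": -0.54, "dz": 0.24, "rx": 0, "ry": 0, "rz": 0, "fingers": 0.3},
  {"dx": 0.03, "dy": -0.58, "dz": 0.24, "rx": 0, "ry": 0, "rz": 0, "fingers": 0.3},
  {"dx": 0.03, "dy": -0.58, "dz": 0.24, "rx": 0, "ry": 0, "rz": 0, "fingers": 0.3},
])

```text
time_s: 29.55
tool_pos: [0.5004, -0.205, 0.326]
orientation: [[1.0, -0.025, -0.001], [-0.025, -1.0, 0.001], [-0.001, -0.001, -1.0]]
contact_force: [-0.8, 0.4, -1.6]
opening: 0.0546
grasp_force: 116.6
```

```bash
python3 o.py
python3 - <<'E'
from h import *
c=get_calibration('wrist'); im=read_camera('wrist'); np.save('w9.npy',im); np.save('w9c.npy',c)
side=read_camera('side'); np.save('s9.npy',side)
a=cv2.resize(side[190:290,250:350],(500,500),interpolation=cv2.INTER_CUBIC)
b=cv2.resize(im[50:250,0:300],(300,200)); o=np.zeros((500,800,3),np.uint8);o[:,:500]=a;o[:200,500:]=b;save('f.png',o)
E
```

```text
29.55 [ 0.5004 -0.205   0.326 ] F [-0.79  0.36 -1.55] T [ 0.049  0.028 -0.013]
[[0.9997, -0.0255, -0.0009], [-0.0255, -0.9997, 0.0007], [-0.0009, -0.0007, -1.0]]
```

View pics/f.png

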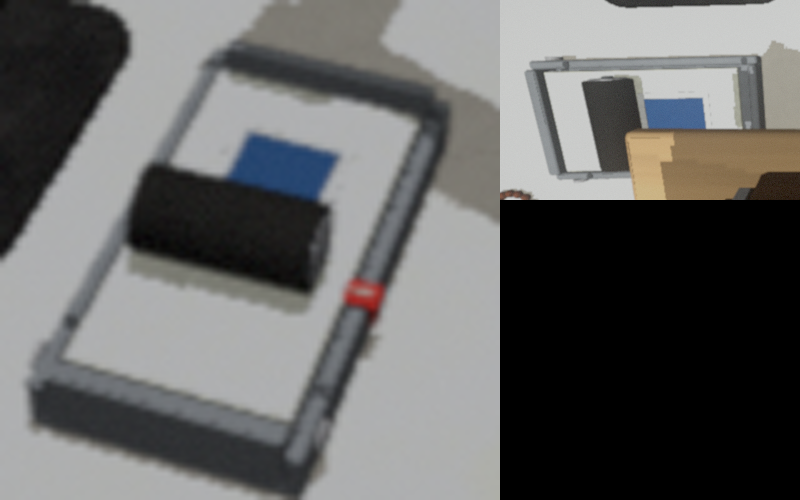

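move_arm([
  {"dx": 0, "dy": -0.06, "dz": -0.06, "rx": 0, "ry": 0, "rz": -0.03, "fingers": 0.3},
  {"dx": 0, "dy": -0.13, "dz": -0.14, "rx": 0, "ry": 0, "rz": -0.06, "fingers": 0.3},
  {"dx": 0, "dy": -0.19, "dz": -0.23, "rx": 0, "ry": 0, "rz": -0.09, "fingers": 0.3},
  {"dx": 0, "dy": -0.22, "dz": -0.33, "rx": 0, "ry": 0, "rz": -0.12, "fingers": 0.3},
  {"dx": 0, "dy": -0.226, "dz": -0.42, "rx": 0, "ry": 0, "rz": -0.15, "fingers": 0.3},
  {"dx": 0, "dy": -0.226, "dz": -0.49, "rx": 0, "ry": 0, "rz": -0.17, "fingers": 0.3},
  {"dx": 0, "dy": -0.226, "dz": -0.53, "rx": 0, "ry": 0, "rz": -0.17, "fingers": 0.3},
  {"dx": 0, "dy": -0.226, "dz": -0.55, "rx": 0, "ry": 0, "rz": -0.17, "fingers": 0.3},
])

```text
time_s: 30.65
tool_pos: [0.5012, -0.3163, 0.0511]
orientation: [[0.994, -0.111, -0.0], [-0.111, -0.994, 0.001], [-0.0, -0.001, -1.0]]
contact_force: [1.0, -0.5, -1.4]
opening: 0.0546
grasp_force: 116.6
```

move_arm([
  {"dx": 0, "dy": 0, "dz": -0.004, "rx": 0, "ry": 0, "rz": 0, "fingers": 0.3},
  {"dx": 0, "dy": 0, "dz": -0.008, "rx": 0, "ry": 0, "rz": 0, "fingers": 0.3},
  {"dx": 0, "dy": 0, "dz": -0.012, "rx": 0, "ry": 0, "rz": 0, "fingers": 0.3},
  {"dx": 0, "dy": 0, "dz": -0.014, "rx": 0, "ry": 0, "rz": 0, "fingers": 0.3},
  {"dx": 0, "dy": 0, "dz": -0.016, "rx": 0, "ry": 0, "rz": 0, "fingers": 0.3},
  {"dx": 0, "dy": 0, "dz": -0.017, "rx": 0, "ry": 0, "rz": 0, "fingers": 0.3},
  {"dx": 0, "dy": 0, "dz": -0.017, "rx": 0, "ry": 0, "rz": 0, "fingers": 0.3},
  {"dx": 0, "dy": 0, "dz": -0.017, "rx": 0, "ry": 0, "rz": 0, "fingers": 0.3},
])

```text
time_s: 31.65
tool_pos: [0.5006, -0.3176, 0.0431]
orientation: [[0.994, -0.113, -0.0], [-0.113, -0.994, -0.0], [-0.0, 0.0, -1.0]]
contact_force: [0.2, -0.4, -1.6]
opening: 0.0547
grasp_force: 116.6
```

```bash
python3 o.py
```

```text
31.65 [ 0.5006 -0.3176  0.0431] F [ 0.19 -0.44 -1.64] T [-0.025  0.048  0.021]
[[0.9936, -0.1126, -0.0], [-0.1126, -0.9936, -0.0], [-0.0, 0.0001, -1.0]]
```

move_arm([
  {"dx": 0, "dy": 0, "dz": -0.0008, "rx": 0, "ry": 0, "rz": 0, "fingers": 0.3},
  {"dx": 0, "dy": 0, "dz": -0.0016, "rx": 0, "ry": 0, "rz": 0, "fingers": 0.3},
  {"dx": 0, "dy": 0, "dz": -0.0024, "rx": 0, "ry": 0, "rz": 0, "fingers": 0.3},
  {"dx": 0, "dy": 0, "dz": -0.003, "rx": 0, "ry": 0, "rz": 0, "fingers": 0.3},
  {"dx": 0, "dy": 0, "dz": -0.0034, "rx": 0, "ry": 0, "rz": 0, "fingers": 0.3},
  {"dx": 0, "dy": 0, "dz": -0.0034, "rx": 0, "ry": 0, "rz": 0, "fingers": 0.3},
  {"dx": 0, "dy": 0, "dz": -0.0034, "rx": 0, "ry": 0, "rz": 0, "fingers": 0.3},
  {"dx": 0, "dy": 0, "dz": -0.0034, "rx": 0, "ry": 0, "rz": 0, "fingers": 0.3},
])

```text
time_s: 32.65
tool_pos: [0.5006, -0.3176, 0.0416]
orientation: [[0.994, -0.112, -0.0], [-0.112, -0.994, -0.0], [-0.0, 0.0, -1.0]]
contact_force: [-0.9, 0.8, 3.6]
opening: 0.0549
grasp_force: 117.2
```

Board is on the desk. Release, then rise and move away to look at the press.

move_arm([
  {"dx": 0, "dy": 0, "dz": 0.001, "rx": 0, "ry": 0, "rz": 0, "fingers": 0.7},
  {"dx": 0, "dy": 0, "dz": 0.001, "rx": 0, "ry": 0, "rz": 0, "fingers": 1},
  {"dx": 0, "dy": 0, "dz": 0.001, "rx": 0, "ry": 0, "rz": 0, "fingers": 1},
  {"dx": 0, "dy": 0, "dz": 0.001, "rx": 0, "ry": 0, "rz": 0, "fingers": 1},
  {"dx": 0, "dy": 0, "dz": 0.03, "rx": 0, "ry": 0, "rz": 0, "fingers": 1},
  {"dx": 0, "dy": 0, "dz": 0.08, "rx": 0, "ry": 0, "rz": 0, "fingers": 1},
  {"dx": 0, "dy": 0, "dz": 0.15, "rx": 0, "ry": 0, "rz": 0, "fingers": 1},
  {"dx": 0, "dy": 0, "dz": 0.24, "rx": 0, "ry": 0, "rz": 0, "fingers": 1},
])

```text
time_s: 33.65
tool_pos: [0.5002, -0.3174, 0.1628]
orientation: [[0.994, -0.112, -0.001], [-0.112, -0.994, 0.0], [-0.001, -0.0, -1.0]]
contact_force: [0.1, 0.3, -0.4]
opening: 0.0855
grasp_force: 0.0
```

move_arm([
  {"dx": -0.01, "dy": 0.06, "dz": 0.08, "rx": 0, "ry": 0, "rz": 0.04, "fingers": 1},
  {"dx": -0.02, "dy": 0.16, "dz": 0.16, "rx": 0, "ry": 0, "rz": 0.1, "fingers": 1},
  {"dx": -0.03, "dy": 0.26, "dz": 0.24, "rx": 0, "ry": 0, "rz": 0.15, "fingers": 1},
  {"dx": -0.05, "dy": 0.36, "dz": 0.32, "rx": 0, "ry": 0, "rz": 0.2, "fingers": 1},
  {"dx": -0.06, "dy": 0.46, "dz": 0.38, "rx": 0, "ry": 0, "rz": 0.22, "fingers": 1},
  {"dx": -0.08, "dy": 0.56, "dz": 0.4, "rx": 0, "ry": 0, "rz": 0.22, "fingers": 1},
  {"dx": -0.08, "dy": 0.63, "dz": 0.4, "rx": 0, "ry": 0, "rz": 0.22, "fingers": 1},
  {"dx": -0.08, "dy": 0.63, "dz": 0.4, "rx": 0, "ry": 0, "rz": 0.22, "fingers": 1},
])

```text
time_s: 34.65
tool_pos: [0.4601, 0.0003, 0.3628]
orientation: [[1.0, 0.008, 0.002], [0.008, -1.0, -0.0], [0.002, 0.0, -1.0]]
contact_force: [0.9, -1.3, 1.2]
opening: 0.0855
grasp_force: 0.0
```

```bash
python3 o.py
python3 - <<'E'
from h import *
c=get_calibration('wrist'); im=read_camera('wrist'); np.save('w2.npy',im); np.save('w2c.npy',c)
print([np.round(proj(c,p),1).tolist() for p in ([.49,.028,.065],[.4185,.028,.04],[.54,.003,.065],[.44,.053,.065],[.5,-.317,.012])])
E
```

```text
34.65 [4.601e-01 3.000e-04 3.628e-01] F [ 0.88 -1.29  1.19] T [-0.039 -0.026 -0.021]
[[1.0, 0.0081, 0.0022], [0.0081, -1.0, -0.0001], [0.0022, 0.0002, -1.0]]
[[296.5, 133.2], [298.2, 185.4], [317.4, 90.5], [277.0, 173.3], [552.3, 124.5]]
```

Run:
```python
from m import *
P=lambda u,v,z:ray(c,u,v,z)[:2]
gray=cv2.GaussianBlur(cv2.cvtColor(im,cv2.COLOR_RGB2GRAY),(3,3),0).astype(float)
# roller edges
res=[]
for v in range(96,168,4):
    row=gray[v,255:340]; th=(row[33:48].mean()+row[:6].mean())/2
    d=np.where(row<th)[0]
    L=255+d.min()-0.5; R=255+d.max()+0.5; res.append((v,L,R))
print(res[::4])
W1=np.array([P(a,v,.065) for v,a,b in res]);W2=np.array([P(b,v,.065) for v,a,b in res])
for W in(W1,W2):
    k=np.polyfit(W[:,0],W[:,1],1);print(np.degrees(np.arctan(k[0])),np.polyval(k,.49),np.polyval(k,.42))
m=win(g[...,0]-g[...,1]>60,285,312,174,196);vv,uu=np.where(m);print('mark',uu.min(),uu.max(),vv.min(),vv.max())
print(g[178:192,288:308,1])
rect('mark',m,.04); rect('board',win(g[...,0]-g[...,2]>50,450,640,60,190),.012)
# press edges
lo=[]
for u in list(range(240,280,5))+list(range(320,390,5)):
    col=gray[178:200,u]; d=np.where(col<140)[0]
    if len(d): lo.append(P(u,178+d.max()+.5,.036))
lo=np.array(lo);k=np.polyfit(lo[:,1],lo[:,0],1);print('press yaw (x per y) deg',np.degrees(np.arctan(k[0])))
print('cam',-np.array(c['R']).T@np.array(c['t']))
```

```text
[(96, np.float64(274.5), np.float64(316.5)), (112, np.float64(274.5), np.float64(339.5)), (128, np.float64(275.5), np.float64(339.5)), (144, np.float64(276.5), np.float64(339.5)), (160, np.float64(276.5), np.float64(317.5))]
0.577977414649634 0.05313228885905788 0.052426132283952896
4.381765863304401 -0.013898939229571021 -0.01926273713522355
mark 294 303 180 191
[[111 118 118 116 120 116 112 111 115 111 118 115 117 120 117 119 120 120
  124 119]
 [ 72  75  74  72  75  74  68  71  67  76  88  85  76  73  68  68  77  80
   79  74]
 [ 74  74  71  68  63  54  50  52  55  73  97  95  68  54  49  45  53  65
   70  70]
 [ 85  87  83  83  70  62  44  49  51  79 109 105  73  53  48  50  57  73
   81  81]
 [ 93  87  93  87  87  65  52  55  51  79 117 113  81  54  53  46  59  82
   85  90]
 [ 89  89  90  93  82  69  48  52  48  79 115 111  82  51  51  47  62  81
   90  89]
 [ 89  87  90  92  83  68  54  52  52  78 114 111  80  56  48  51  60  80
   93  85]
 [ 86  89  82  88  87  62  54  51  54  83 114 108  81  56  49  56  55  82
   87  88]
 [ 98  98  95  96  90  73  49  48  57  76 114 111  79 
[... 174 characters left out ...]
 48  47  65 103
  129 135]
 [137 141 139 140 131  95  62  49  57  72 104 100  69  50  44  53  64 117
  132 136]
 [136 136 137 136 132  94  57  51  52  63  81  82  61  50  51  51  70 119
  135 138]
 [139 137 138 138 129 103  72  69  64  74  70  71  68  69  59  64  84 125
  134 136]]
mark [300, 180, 4, 12, 35] ((418.4652099609375, 22.90630531311035), (4.018762111663818, 15.284741401672363), 84.15245819091797) ext [[411.2, 21.5], [426.0, 25.1]]
board [483, 93, 138, 62, 4331] ((500.34613037109375, -315.008056640625), (177.00823974609375, 60.90003967285156), 83.18585968017578) ext [[464.4, -402.1], [536.8, -227.9]]
press yaw (x per y) deg -0.2431499563293764
cam [0.52748068 0.00136022 0.48297941]
```

```bash
python3 -c "
from workcell import r
print(r.close_job())"
```

```text
the job is handed in; nothing more can be done
None
```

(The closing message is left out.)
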